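# Stack the chip trays on the stand and cap them

### The job

On the low metal stand lies a full-length chip tray. Pick up the other full-length pocketed tray and set it down squarely on top of that one, then lay the blank flat cover plate squarely on top of the pile, edges in line all round. Leave the bottom tray where it sits on the stand and do not disturb the short tray.

Things in the scene. Friction and masses are not known exactly. Their poses are not given: they have to be found in the camera images.
- stand: low dark steel stand, a fixed plate 92 x 56 mm whose top is 8 mm above the worktop, on four rubber feet; origin at the centre of its underside on the worktop, x along its long side, z up
- bottom_tray: grey pocketed chip tray, 80 x 44 x 14 mm, loose, lying on the stand along it; all 18 pockets filled; flat underside and flat level rim; origin at the centre of its underside, x along its 80 mm side, y across its 44 mm width, z up
- tray: the second grey pocketed chip tray, same outline as the bottom tray, 80 x 44 x 14 mm, about 70 g, lying flat and loose on the worktop, a few pockets at one end empty; the small parts are fixed in their pockets; can be gripped across its 44 mm width; origin at the centre of its underside, x along its 80 mm side, y across its width, z up; either way round is right on the pile
- cover: grey cover plate without pockets, blank and flat with a slightly raised middle field, 80 x 44 x 12 mm, about 60 g, lying flat and loose on the worktop, raised field up; can be gripped across its 44 mm width; origin at the centre of its underside, x along its 80 mm side, y across its width, z up; either way round is right on the pile
- short_tray: bystander: a shorter grey pocketed tray, 52 x 44 x 14 mm, loose on the worktop, nearly empty; does not belong to the pile; origin at the centre of its underside, x along its 52 mm side, z up
- magnifier_b: obstacle, fixed: the left magnifier lamp, to be kept clear of; a post rises from the worktop's front edge and an arm runs ahead and left from its top. Origin is a mere reference point 168 mm below the worktop; from it (x ahead, y left) the post's foot stands at (-280, -180) mm, its top at (-230, -155) mm, 0.36 m above the worktop; the arm runs level from there, 0.35 to 0.38 m above the worktop, to (80, -30) mm, with the round head beyond. All trays lie to the right of it

How it is judged:
On the way:
1. the second full-length tray sits squarely on the bottom tray, let go (horizontal distance between tray and bottom_tray below 0.012 m and angle between the x axis of tray and the x axis of bottom_tray, either way round below 0.18 rad and z of tray in the frame of bottom_tray between 0.01 and 0.018 m and angle between tray's own z axis and vertical below 0.1 rad and contact force between the fingers and tray below 0.2 N), for 0.2 s.
At the end, for the whole second after the job is handed in: Bottom tray on the stand, within 15 mm of its middle; tray flat on it and cover flat on the tray, each within 12 mm and 10 degrees of the one below (cover within 15 mm of the bottom tray), at rest; short tray within 20 mm of where it was (horizontal distance between tray and bottom_tray below 0.012 m and angle between the x axis of tray and the x axis of bottom_tray, either way round below 0.18 rad and z of tray in the frame of bottom_tray between 0.01 and 0.018 m and angle between each of tray, cover's own z axis and vertical below 0.1 rad and horizontal distance between cover and tray below 0.012 m and angle between the x axis of cover and the x axis of tray, either way round below 0.18 rad and z of cover in the frame of tray between 0.01 and 0.018 m and horizontal distance between bottom_tray and stand below 0.015 m and distance of short_tray from where it was at the start of the episode below 0.02 m and horizontal distance between cover and bottom_tray below 0.015 m and linear speed of each of cover, tray below 0.02 m/s); the robot touches nothing.
It fails at once if the short tray is disturbed (moved more than 20 mm) (distance of short_tray from where it was at the start of the episode above 0.02 m).
It fails at once if the bottom tray is shoved off its place (more than 20 mm) (distance of bottom_tray from where it was at the start of the episode above 0.02 m).
It also fails if it takes over 59 s, if anything falls off the work surface, if the arm or the gripper's body presses on something with over 40 N, if the wrist force passes 120 N, or if a joint passes its speed limit or range.

### The arm

A 6-joint arm with a two-finger parallel gripper is mounted at the origin on a cart in front of the work surface, level with it; the furniture and walls round the work are solid. World frame = base frame: x ahead of the robot, y to its left, z up, the work surface at z = 0. Lengths are in m, angles in rad, forces in N, time in s.
With the tool pointing down it reaches from about 0.3 to 0.775 m from the base axis. Payload 14.6 kg.
Tool frame: the origin (TCP) lies between the finger pads; the fingertips stand 19 mm ahead of it and the grasp point (between the pads) is the TCP; z points along the fingers, y is the direction in which the jaws open and shut (so a half turn about z gives the same grasp; the last joint's range is limited). The gripper opens to 94 mm and grips with 3 to 60 N. Pads are 16 mm wide; open, the fingers measure 119 mm over their backs; the gripper's body (75 mm by 177 mm) begins 78 mm behind the grasp point.
Start: joints at [-1.183, 0.3, 1.521, -0, 1.321, -0.067], TCP at [0.242, -0.494, 0.185] pointing down, gripper open.
Joint ranges: [-3.03, 3.03], [-0.79, 2.21], [0.23, 2.52], [-1.04, 4.18], [0, 3.07], [-2.55, 2.55]. Speed limits (rad/s): [2.22, 2.22, 2.57, 3.14, 3.14, 3.14].

### API

Orientations are given as [roll, pitch, yaw] about the fixed x, y, z axes, in that order (R = Rz(yaw) Ry(pitch) Rx(roll)).
In Python, from station import telemetry, vision, ctrl gives the robot as it stands. The module is installed in compiled form; this text tells all that it offers.
- The arm moves only by the shell command python3 -m creep 'ROWS' [FORCE]. ROWS is JSON, a list of rows, each a list of 3 entries, a list of its own where there are three numbers: the shift along the tool's x, y, z in units of 50 mm (1.0 is 50 mm), then the turn about the tool's z in units of 8 degrees (1.0 is 8 degrees), then the opening, from 0 (shut) to 1 (fully open). In form: [[[tx, ty, tz], twist, gripper], ...]. A call has 1 to 12 rows; each row is the pose to reach, as a shift and turn from the pose commanded when the call began, along the tool's axes at that moment; what a row does not reach only later rows make up. A row lasts 1/10 s, in which the tool goes at most 50 mm and 8.59 degrees, less where a joint would pass 70% of its speed; a pose out of reach is approached as far as the arm can. A call with a gripper value outside its range is refused whole. The fingers move at their own pace and stop on an object; FORCE is the grip in N (left out, the last holds). Time passes only in rows, so rows that repeat a pose let the fingers close. It gives the time, the measured TCP pose, the force and the opening at its end, in the units of the state.
- telemetry.get_obs(): the state, without advancing time (a new reading comes with each control period).
- vision.camera(name): name is "scene" or "top" or "wrist"; returns a dict with "img" (420x560x3 uint8, red, green, blue), "depth" (420x560 float32, m along the optical axis (not along the pixel's ray), 0 where there is no reading), "vertical_fov" (degrees; the focal length in pixels is half the picture's height over the tangent of half this angle, whatever the lens; pixels are square), "cx", "cy" (the principal point, pixels), "dist" ([k1, k2, p1, p2, k3] as OpenCV has them; the pictures are not rectified), "extrinsics" (4x4, takes a point from camera to world coordinates); the wrist camera has in their place "hand_eye" (4x4, takes a point from camera to tool coordinates, whose origin is the TCP and whose axes are the flange's). Camera axes: x right, y down, z forward; pixel columns grow to the right and rows downward; lengths in m; the calibration is good to about 2 mm. A picture is of the moment at which its call begins: read the wrist's pose just before it.
- ctrl.hand_in(): hands the job in, once; it reports no verdict.
The state is a dict: "time_s": time; "qpos": joint angles; "joint_vel": joint speeds; "tau": joint torques, N m; "ee_pos": TCP position; "eef_rot": TCP orientation; "force": force on the tool from outside, world axes, zero at the start; "moment": the same for the moment, N m; "grip_width": finger opening in m.
Only numpy, scipy, OpenCV 4.12 (cv2) and the standard library are available. Lean on these libraries where they do the work, as an engineer would, in place of code of your own. Each camera call takes 0.05 s, during which the arm holds its last target.

## Working session

There is one attempt and no reset: what is moved stays moved. The work goes in short steps, Python scripts to look and compute and a shell command to move; the robot and the scene stay as the last step left them, time stands still between calls to the robot, and variables do not carry over. Pictures are saved under pics/ and viewed, and the job is handed in when it is done.

```bash
mkdir -p pics; python3 - <<'E'
from station import telemetry, vision
import cv2,numpy as np
o=telemetry.get_obs(); print(o)
for n in ["scene","top","wrist"]:
    c=vision.camera(n); cv2.imwrite(f"pics/{n}0.png",c["img"][:,:,::-1]); np.savez(f"pics/{n}0.npz",**c)
    print(n,{k:(np.round(v,4).tolist() if k not in("img","depth") else (v>0).mean()) for k,v in c.items()})
E
```

```text
{'time_s': 0.0, 'qpos': array([-1.18262211e+00,  3.00418800e-01,  1.52158731e+00, -1.11178692e-05,
        1.32068794e+00, -6.65811348e-02]), 'joint_vel': array([ 0.0004424 ,  0.0018786 ,  0.00160233,  0.00152192,  0.00120315,
       -0.0004156 ]), 'tau': array([ 2.17616471e-03, -5.31791389e+01, -3.52732801e+01,  7.08642486e-02,
        2.43728334e-02, -1.34745628e-04]), 'ee_pos': array([ 0.24147933, -0.49383685,  0.18431239]), 'eef_rot': array([-3.14049298e+00, -6.25327965e-05,  4.54758079e-01]), 'force': array([-0.76757575, -0.0943017 ,  0.91076139]), 'moment': array([-0.00633197, -0.03038935,  0.02673497]), 'grip_width': 0.09386055456212733}
scene {'img': np.float64(1.0), 'depth': np.float64(0.9959948979591837), 'vertical_fov': 54.2736, 'cx': 282.1146, 'cy': 208.1204, 'dist': [-0.102, 0.0, 0.0, 0.0, 0.0], 'extrinsics': [[-0.8289, -0.3911, 0.4, 0.2291], [-0.5593, 0.5662, -0.6055, 0.6089], [0.0104, -0.7256, -0.688, 0.551], [0.0, 0.0, 0.0, 1.0]]}
top {'img': np.float64(1.0), 'depth': np.float64(0.996296768707483), 'vertical_fov': 48.3358, 'cx': 282.1127, 'cy': 204.4854, 'dist': [-0.1544, 0.0, 0.0, 0.0, 0.0], 'extrinsics': [[-0.0178, -0.9826, 0.185, 0.394], [-0.9997, 0.0205, 0.0129, 0.0888], [-0.0165, -0.1847, -0.9827, 0.8076], [0.0, 0.0, 0.0, 1.0]]}
wrist {'img': np.float64(0.9936635487528345), 'depth': np.float64(0.9959481292517007), 'vertical_fov': 58.2633, 'cx': 276.4434, 'cy': 202.4971, 'dist': [-0.0769, 0.0, 0.0, 0.0, 0.0], 'hand_eye': [[0.0006, -0.967, -0.2549, 0.0753], [1.0, 0.0004, 0.0007, 0.0007], [-0.0006, -0.2549, 0.967, -0.2007], [0.0, 0.0, 0.0, 1.0]]}
```

View pics/top0.png

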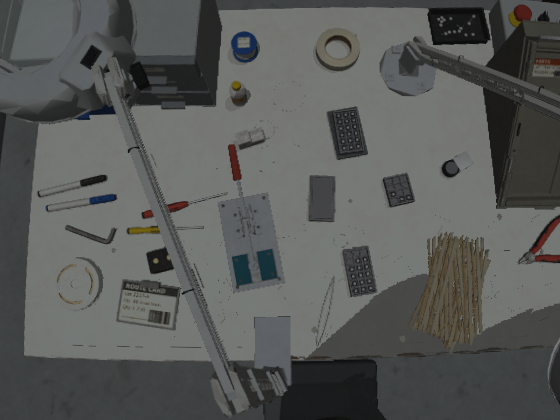

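View pics/scene0.png

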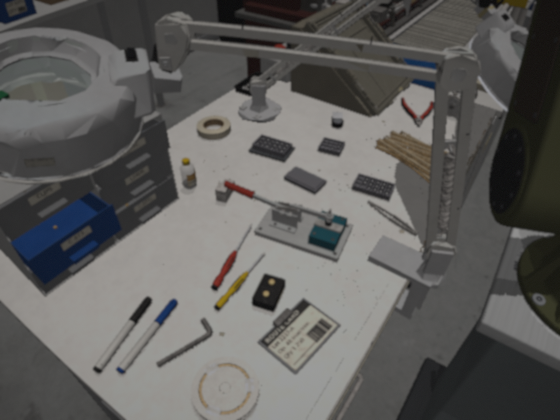

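View pics/wrist0.png

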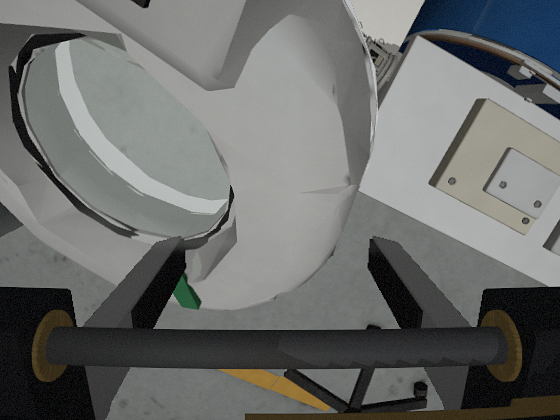

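The top view shows the tray on the stand at (347,132), the cover at (322,198), the short tray at (398,190) and the second tray at (359,270). I'll measure each one next, along with the obstacle heights.

```bash
cat > h.py <<'E'
import numpy as np,cv2
def K(c):
    h=c["img"].shape[0]; f=h/2/np.tan(np.radians(float(c["vertical_fov"]))/2)
    return np.array([[f,0,float(c["cx"])],[0,f,float(c["cy"])],[0,0,1]])
def rays(c,px):
    p=cv2.undistortPoints(np.asarray(px,float).reshape(-1,1,2),K(c),np.asarray(c["dist"],float)).reshape(-1,2)
    return np.c_[p,np.ones(len(p))]
def plane(c,px,z,E=None):
    E=c["extrinsics"] if E is None else E
    d=rays(c,px)@E[:3,:3].T; o=E[:3,3]
    return o+d*((z-o[2])/d[:,2])[:,None]
def cloud(c,E=None):
    E=c["extrinsics"] if E is None else E
    h,w=c["depth"].shape; u,v=np.meshgrid(np.arange(w),np.arange(h))
    P=rays(c,np.c_[u.ravel(),v.ravel()])*c["depth"].reshape(-1,1)
    return (P@E[:3,:3].T+E[:3,3]).reshape(h,w,3)
def wristE(c,o):
    from scipy.spatial.transform import Rotation as R
    T=np.eye(4);T[:3,:3]=R.from_euler('xyz',o["eef_rot"]).as_matrix();T[:3,3]=o["ee_pos"]
    return T@c["hand_eye"]
def dark(c,z,E=None,lim=(0.1,0.75,-0.6,0.3)):
    pass
E
python3 - <<'E'
from h import *
c=dict(np.load("pics/top0.npz")); P=cloud(c)
for n,(u,v) in dict(bot=(347,132),cov=(322,198),short=(398,190),tray=(359,270),table=(300,150),maga=(480,70),maga2=(540,95),base=(405,70),magb=(170,200),mb2=(230,380)).items(): print(n,P[v,u].round(3))
g=cv2.cvtColor(c["img"],cv2.COLOR_RGB2GRAY)
for n,(u,v),z in [("bot",(347,132),.022),("cov",(322,198),.012),("short",(398,190),.014),("tray",(359,270),.014)]:
    r=c["img"][v-45:v+45,u-38:u+38]
    m=(g<g[150,300]*.72).astype(np.uint8)
    print(n,g[v,u],g[150,300])
    cs,_=cv2.findContours(m,cv2.RETR_EXTERNAL,cv2.CHAIN_APPROX_NONE)
    for k in cs:
        if cv2.pointPolygonTest(k,(u,v),False)>=0:
            q=plane(c,k.reshape(-1,2),z)[:,:2]
            R=cv2.minAreaRect((q*1000).astype(np.float32)); print(n,R,cv2.contourArea(k))
# high things
H=P[...,2]; 
im=c["img"].copy(); im[H>0.03]=[255,0,0]; cv2.imwrite("pics/high.png",im[:,:,::-1])
s=np.where((H>0.03)); 
import collections
for x in np.arange(.1,.8,.1):
  print(round(x,1),[ (round(y,1),round(float(H[(abs(P[...,0]-x)<.05)&(abs(P[...,1]-y)<.05)].max(initial=0)),2)) for y in np.arange(-.6,.5,.1)])
b=cv2.resize(c["img"][85:320,270:460],None,fx=3,fy=3,interpolation=cv2.INTER_CUBIC)[:600*2]
cv2.imwrite("pics/topcrop.png",cv2.resize(c["img"][90:310,280:440],None,fx=2.7,fy=2.7)[:,:,::-1])
E
```

```text
bot [ 0.671 -0.018  0.02 ]
cov [0.553 0.03  0.014]
short [ 0.567 -0.105  0.006]
tray [ 0.428 -0.029  0.012]
table [0.644 0.066 0.003]
maga [ 0.711 -0.203  0.182]
maga2 [ 0.641 -0.253  0.251]
base [ 0.788 -0.131  0.024]
magb [0.558 0.299 0.001]
mb2 [0.315 0.145 0.372]
bot 38 120
bot ((669.259765625, -17.387184143066406), (92.39641571044922, 56.920310974121094), 9.268749237060547) 1495.0
cov 67 120
cov ((553.9252319335938, 30.740734100341797), (43.468170166015625, 81.63835906982422), 87.7635269165039) 1103.5
short 53 120
short ((565.950439453125, -104.0425796508789), (54.55238342285156, 47.00832748413086), 11.294877052307129) 740.0
tray 58 120
tray ((427.1629638671875, -28.61008071899414), (81.98289489746094, 46.54580307006836), 8.792046546936035) 1239.0
0.1 [(np.float64(-0.6), 0.0), (np.float64(-0.5), 0.0), (np.float64(-0.4), 0.0), (np.float64(-0.3), 0.0), (np.float64(-0.2), 0.0), (np.float64(-0.1), 0.0), (np.float64(-0.0), 0.0), (np.float64(0.1), 0.0), (np.float64(0.2), 0.0), (np.float64(0.3), 0.0), (np.float64(0.4), 0.0)]
0.2 [(np.float64(-0.6), 0.0), (np.float64(-0.5), 0.0), (np.fl
[... 939 characters left out ...]
0.02), (np.float64(-0.0), 0.02), (np.float64(0.1), 0.06), (np.float64(0.2), 0.39), (np.float64(0.3), 0.03), (np.float64(0.4), 0.02)]
0.6 [(np.float64(-0.6), 0.0), (np.float64(-0.5), 0.0), (np.float64(-0.4), 0.11), (np.float64(-0.3), 0.27), (np.float64(-0.2), 0.26), (np.float64(-0.1), 0.02), (np.float64(-0.0), 0.03), (np.float64(0.1), 0.02), (np.float64(0.2), 0.39), (np.float64(0.3), 0.4), (np.float64(0.4), 0.34)]
0.7 [(np.float64(-0.6), 0.0), (np.float64(-0.5), 0.0), (np.float64(-0.4), 0.16), (np.float64(-0.3), 0.26), (np.float64(-0.2), 0.25), (np.float64(-0.1), 0.02), (np.float64(-0.0), 0.03), (np.float64(0.1), 0.02), (np.float64(0.2), 0.2), (np.float64(0.3), 0.36), (np.float64(0.4), 0.35)]
```

View pics/topcrop.png

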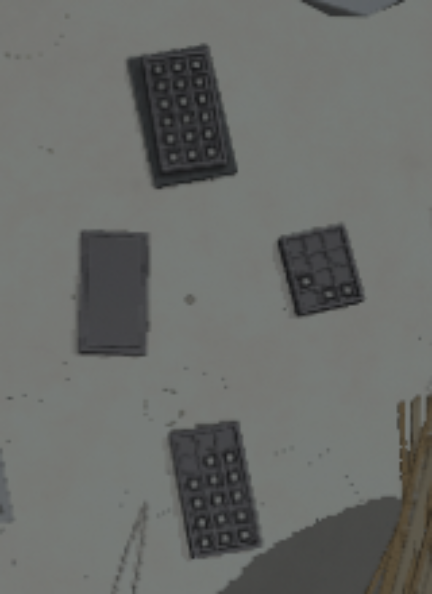

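```bash
python3 - <<'E'
from h import *
from station import telemetry
o=telemetry.get_obs()
W=dict(np.load("pics/wrist0.npz")); E=wristE(W,o); P=cloud(W,E)
for v in range(10,300,40): print(v,[tuple(P[v,u].round(2).tolist()) for u in range(10,560,60)])
S=dict(np.load("pics/scene0.npz")); Q=cloud(S); H=Q[...,2]
print("scene heights")
for x in np.arange(.2,.85,.05):
  print(round(x,2),[ (round(float(y),2),round(float(H[(abs(Q[...,0]-x)<.025)&(abs(Q[...,1]-y)<.025)].max(initial=0)),2)) for y in np.arange(-.6,.25,.05)])
E
```

```text
10 [(0.3, -0.36, 0.25), (0.31, -0.39, 0.25), (0.32, -0.41, 0.27), (0.32, -0.43, 0.28), (0.33, -0.44, 0.28), (0.34, -0.46, 0.25), (0.43, -0.5, 0.0), (0.47, -0.57, -0.05), (0.48, -0.6, 0.02), (0.49, -0.64, 0.04)]
50 [(0.28, -0.35, 0.22), (0.29, -0.37, 0.22), (0.3, -0.41, 0.26), (0.31, -0.43, 0.27), (0.32, -0.45, 0.26), (0.33, -0.46, 0.25), (0.38, -0.51, 0.05), (0.42, -0.57, -0.0), (0.44, -0.62, 0.03), (0.46, -0.66, 0.04)]
90 [(0.26, -0.34, 0.2), (0.28, -0.38, 0.21), (0.29, -0.4, 0.22), (0.3, -0.43, 0.25), (0.31, -0.45, 0.26), (0.32, -0.47, 0.26), (0.33, -0.5, 0.2), (0.39, -0.59, -0.0), (0.42, -0.65, -0.0), (0.44, -0.69, 0.03)]
130 [(0.24, -0.34, 0.19), (0.25, -0.38, 0.2), (0.27, -0.41, 0.22), (0.28, -0.43, 0.22), (0.3, -0.46, 0.25), (0.31, -0.48, 0.25), (0.32, -0.51, 0.2), (0.36, -0.62, -0.0), (0.38, -0.66, 0.02), (0.42, -0.73, -0.0)]
170 [(0.21, -0.34, 0.19), (0.23, -0.37, 0.19), (0.25, -0.41, 0.21), (0.27, -0.44, 0.21), (0.28, -0.46, 0.25), (0.29, -0.48, 0.25), (0.29, -0.58, -0.0), (0.32, -0.64, -0.0), (0.35, -0.68, 0.02), (0.38, -0.74, 0.03)]
210 [(0.18, -0.34, 0.17), (0.2, -0.37, 0
[... 3043 characters left out ...]
0.55, 0.2), (-0.5, 0.19), (-0.45, 0.16), (-0.4, 0.17), (-0.35, 0.16), (-0.3, 0.2), (-0.25, 0.22), (-0.2, 0.22), (-0.15, 0.0), (-0.1, 0.0), (-0.05, 0.02), (0.0, 0.02), (0.05, 0.0), (0.1, 0.0), (0.15, 0.02), (0.2, 0.19)]
0.75 [(-0.6, 0.0), (-0.55, 0.21), (-0.5, 0.21), (-0.45, 0.21), (-0.4, 0.21), (-0.35, 0.21), (-0.3, 0.21), (-0.25, 0.2), (-0.2, 0.18), (-0.15, 0.14), (-0.1, 0.02), (-0.05, 0.0), (0.0, 0.0), (0.05, 0.0), (0.1, 0.0), (0.15, 0.07), (0.2, 0.2)]
0.8 [(-0.6, 0.0), (-0.55, 0.0), (-0.5, 0.19), (-0.45, 0.19), (-0.4, 0.19), (-0.35, 0.19), (-0.3, 0.19), (-0.25, 0.01), (-0.2, 0.02), (-0.15, 0.13), (-0.1, 0.09), (-0.05, 0.02), (0.0, 0.02), (0.05, 0.02), (0.1, 0.0), (0.15, 0.0), (0.2, 0.16)]
```

```bash
python3 - <<'E'
from h import *
S=dict(np.load("pics/scene0.npz")); Q=cloud(S)
for v in (20,50,70,120,180,220,260,300,350,400): print(v,[tuple(Q[v,u].round(2).tolist()) for u in (440,460,480,500,520,540,556)])
T=dict(np.load("pics/top0.npz")); Q=cloud(T)
for v in (360,370,380,390,400,410): print(v,[tuple(Q[v,u].round(2).tolist()) for u in range(200,400,20)])
print([(u,v,tuple(Q[v,u].round(2).tolist())) for u,v in((550,310),(556,350),(530,240),(415,42),(440,50),(460,60))])
E
```

```text
20 [(0.61, -1.03, 0.05), (0.54, -1.08, 0.05), (0.48, -1.16, 0.05), (0.33, -0.39, 0.28), (0.34, -1.16, 0.08), (0.24, 0.01, 0.4), (0.23, 0.06, 0.41)]
50 [(0.52, -0.73, 0.05), (0.31, 0.14, 0.38), (0.35, -0.33, 0.22), (0.31, -0.32, 0.24), (0.27, -0.42, 0.22), (0.23, 0.04, 0.37), (0.21, 0.08, 0.39)]
70 [(0.32, 0.16, 0.36), (0.3, 0.16, 0.37), (0.28, 0.15, 0.37), (0.29, -0.29, 0.21), (0.25, -0.0, 0.33), (0.22, 0.06, 0.36), (0.21, 0.09, 0.37)]
120 [(0.31, 0.15, 0.3), (0.28, 0.14, 0.3), (0.31, -0.45, 0.0), (0.28, -1.27, -0.39), (0.22, 0.06, 0.29), (0.2, 0.11, 0.32), (0.19, 0.12, 0.33)]
180 [(0.28, 0.14, 0.21), (0.26, 0.13, 0.21), (0.26, -1.35, -0.79), (0.21, 0.09, 0.21), (0.19, 0.14, 0.25), (0.17, 0.14, 0.26), (0.16, 0.13, 0.26)]
220 [(0.27, 0.13, 0.14), (0.27, -0.99, -0.79), (0.19, -1.05, -0.8), (0.19, 0.13, 0.17), (0.17, 0.15, 0.2), (0.15, 0.14, 0.21), (0.13, 0.13, 0.21)]
260 [(0.24, 0.14, 0.06), (0.2, -0.75, -0.8), (0.12, -0.8, -0.8), (0.15, 0.0, -0.01), (0.12, 0.01, 0.01), (0.09, -0.01, 0.01), (0.08, 0.04, 0.07)]
300 [(0.2, -0.5, -0.8), (0.14, -0.54, -0.79), (0.06, -0.59, -0.8), (0.13, 0.
[... 1116 characters left out ...]
), (0.11, 0.01, -0.57), (0.11, -0.05, -0.57), (0.11, -0.1, -0.56), (0.06, -0.21, -0.81)]
400 [(0.03, 0.4, -0.8), (0.3, 0.15, 0.38), (0.3, 0.14, 0.38), (0.27, 0.12, 0.27), (0.06, 0.13, -0.71), (0.11, 0.07, -0.45), (0.11, 0.02, -0.45), (0.11, -0.04, -0.45), (0.11, -0.09, -0.43), (0.03, -0.2, -0.8)]
410 [(0.0, 0.4, -0.8), (0.0, 0.33, -0.8), (0.29, 0.14, 0.36), (0.0, 0.2, -0.8), (0.1, 0.12, -0.39), (0.11, 0.07, -0.35), (0.11, 0.02, -0.35), (0.11, -0.02, -0.34), (0.11, -0.07, -0.33), (-0.01, -0.21, -0.8)]
[(550, 310, (0.34, -0.38, -0.0)), (556, 350, (0.3, -0.29, 0.16)), (530, 240, (0.47, -0.35, -0.0)), (415, 42, (0.81, -0.14, 0.08)), (440, 50, (0.78, -0.17, 0.12)), (460, 60, (0.74, -0.18, 0.16))]
```

```bash
python3 -m creep '[[[0,0,-0.5],0,1],[[0,0,-1.0],0,1],[[0,0,-1.5],0,1],[[0,0,-2.0],0,1],[[0,0,-2.5],0,1],[[0,0,-3.0],0,1],[[0,0,-3.4],0,1],[[0,0,-3.7],0,1],[[0,0,-3.8],0,1],[[0,0,-3.8],0,1]]' 30; python3 - <<'E'
from station import telemetry, vision
import cv2,numpy as np
o=telemetry.get_obs(); print(o['qpos'],o['ee_pos'],o['force'])
c=vision.camera("scene"); cv2.imwrite("pics/s1.png",c["img"][:,:,::-1]); np.savez("pics/s1.npz",**c)
c=vision.camera("wrist"); cv2.imwrite("pics/w1.png",c["img"][:,:,::-1]); np.savez("pics/w1.npz",**c)
E
```

```text
time_s: 1.15
ee_pos: [0.2416, -0.4942, 0.3748]
eef_rot: [3.141, 0.0, 0.455]
force: [-0.1, -0.5, -0.5]
grip_width: 0.094
[-1.18256590e+00  2.39432005e-01  1.16722686e+00 -1.90375549e-05
  1.73459980e+00 -6.65872321e-02] [ 0.24164473 -0.494166    0.37483565] [-0.14509103 -0.51170901 -0.54989823]
```

View pics/s1.png

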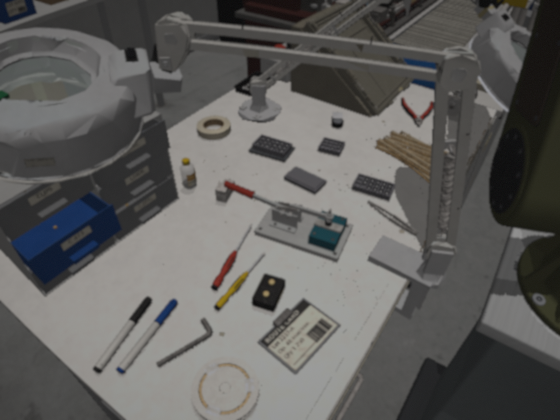

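View pics/w1.png

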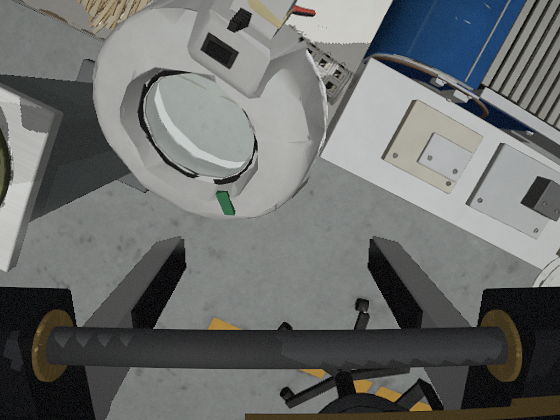

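```bash
python3 -m creep '[[[0.4,-0.36,0],0.15,1],[[0.85,-0.77,0],0.3,1],[[1.3,-1.18,0],0.4,1],[[1.8,-1.63,0],0.55,1],[[2.3,-2.08,0],0.7,1],[[2.8,-2.53,0],0.85,1],[[3.3,-2.99,0],1.0,1],[[3.8,-3.44,0],1.2,1],[[4.2,-3.8,0],1.3,1],[[4.4,-4.0,0],1.3,1],[[4.4,-4.0,0],1.3,1]]'; python3 - <<'E'
from station import telemetry, vision
import cv2,numpy as np
o=telemetry.get_obs(); print(o['qpos'],o['ee_pos'],o['eef_rot'],o['force'])
c=vision.camera("scene"); cv2.imwrite("pics/s2.png",c["img"][:,:,::-1]); np.savez("pics/s2.npz",**c)
c=vision.camera("top"); cv2.imwrite("pics/t2.png",c["img"][:,:,::-1]); np.savez("pics/t2.npz",**c)
E
```

```text
time_s: 2.35
ee_pos: [0.3517, -0.2166, 0.3743]
eef_rot: [-3.141, 0.0, 0.275]
force: [-0.0, -0.5, -0.0]
grip_width: 0.094
[-6.40805540e-01 -8.80262894e-02  1.51912054e+00  1.15172969e-04
  1.71111328e+00  6.54509880e-01] [ 0.35165606 -0.21656463  0.37433462] [-3.14103541e+00  2.83838515e-04  2.75497059e-01] [-0.00264889 -0.53938618 -0.02571123]
```

View pics/s2.png

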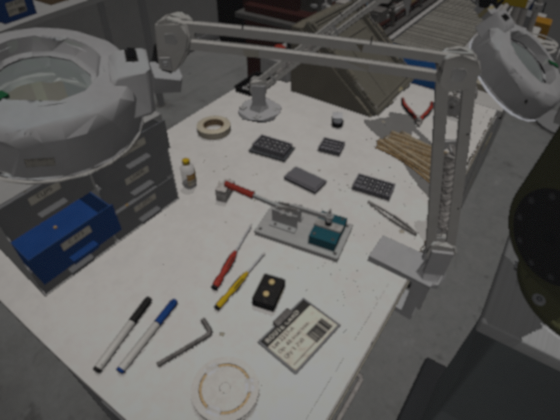

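View pics/t2.png

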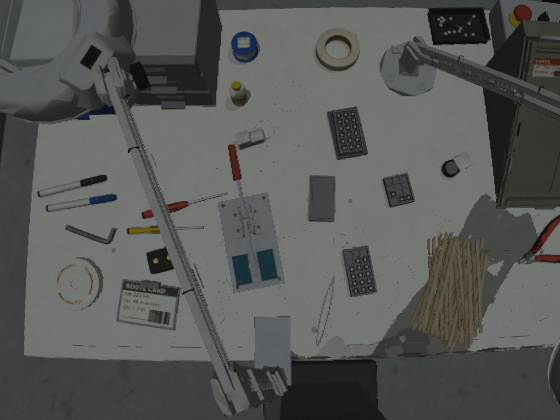

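```bash
cat > kin.py <<'E'
import numpy as np
from scipy.optimize import fsolve
D=[([-1.18262,.3004188,1.5215873],[.24148,-.49384,.18431]),([-1.18256,.239432,1.167227],[.241645,-.494166,.374836]),([-.6408,-.088026,1.51912],[.351656,-.216565,.374335])]
A=[];b=[];lat=[]
for q,p in D:
    c,s=np.cos(q[0]),np.sin(q[0]); r=c*p[0]+s*p[1]; lat.append(-s*p[0]+c*p[1]); t=q[1]+q[2]
    A.append([1,0,np.sin(q[1]),np.sin(t),np.cos(t)]);b.append(r)
    A.append([0,1,np.cos(q[1]),np.cos(t),-np.sin(t)]);b.append(p[2])
X,res,_,sv=np.linalg.lstsq(np.array(A),np.array(b),rcond=None)
a,z0,L2,L3,e=X; LAT=np.mean(lat)
def ik(x,y,z):
    r=np.hypot(x,y); q1=np.arctan2(y,x)-np.arcsin(LAT/r); R=np.sqrt(r*r-LAT**2)
    f=lambda q:[a+L2*np.sin(q[0])+L3*np.sin(q[0]+q[1])+e*np.cos(q[0]+q[1])-R, z0+L2*np.cos(q[0])+L3*np.cos(q[0]+q[1])-e*np.sin(q[0]+q[1])-z]
    s,_,ok,_=fsolve(f,[.3,1.4],full_output=True); return q1,s[0],s[1],ok
if __name__=="__main__":
    print("a,z0(rel tcp),L2,L3,e",X.round(4),"lat",np.round(lat,4),"sv",sv,"res",res)
    for n,p in dict(trayhi=(.427,-.029,.37),tray=(.427,-.029,.01),cov=(.554,.03,.01),st=(.67,-.017,.03),sthi=(.67,-.017,.1),sthh=(.67,-.017,.3)).items(): print(n,np.round(ik(*p),3))
E
python3 kin.py
```

```text
a,z0(rel tcp),L2,L3,e [-3.000e-04 -6.970e-02  4.250e-01  4.475e-01  4.200e-02] lat [0.0366 0.0366 0.0366] sv [2.9845184  2.43842693 0.23410797 0.23253838 0.19453375] res [1.07865864e-10]
trayhi [-0.153 -0.053  1.496  1.   ]
tray [-0.153  0.285  2.01   1.   ]
cov [-0.012  0.517  1.66   1.   ]
st [-0.08   0.714  1.278  1.   ]
sthi [-0.08   0.64   1.228  1.   ]
sthh [-0.08   0.544  0.919  1.   ]
```

```bash
python3 -m creep '[[[0.25,-0.4,0],0.2,1],[[0.5,-0.85,0],0.4,1],[[0.8,-1.4,0],0.6,1],[[1.1,-1.9,0.1],0.88,1],[[1.4,-2.4,0.5],0.88,1],[[1.7,-2.9,1.0],0.88,1],[[1.9,-3.2,1.5],0.88,1],[[1.92,-3.28,2.0],0.88,1],[[1.92,-3.28,2.5],0.88,1],[[1.92,-3.28,3.0],0.88,1],[[1.92,-3.28,3.4],0.88,1],[[1.92,-3.28,3.48],0.88,1]]'; cat > look.py <<'E'
import sys
from h import *
from station import telemetry, vision
# usage: look.py tag
o=telemetry.get_obs(); print(o['time_s'],o['ee_pos'].round(4),o['eef_rot'].round(3),o['force'].round(1),round(o['grip_width'],4),o['qpos'].round(2))
c=vision.camera("wrist"); c["E"]=wristE(c,o)
cv2.imwrite(f"pics/{sys.argv[1]}.png",c["img"][:,:,::-1]); np.savez(f"pics/{sys.argv[1]}.npz",**c)
E
python3 look.py w3
```

```text
time_s: 3.65
ee_pos: [0.3986, -0.0346, 0.1987]
eef_rot: [-3.14, 0.004, 0.149]
force: [0.1, 0.5, 0.4]
grip_width: 0.094
3.65 [ 0.3986 -0.0346  0.1987] [-3.14   0.004  0.149] [0.1 0.5 0.4] 0.094 [-0.18 -0.05  1.88 -0.    1.31  1.24]
```

View pics/w3.png

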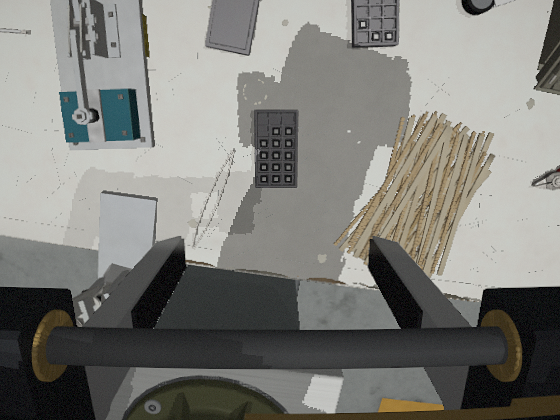

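The second tray shows at (255–297, 110–187) and is already almost aligned with the image.

```bash
cat > meas.py <<'E'
import sys
from h import *
def meas(c,E,u,v,z,thr,box=70):
    g=cv2.cvtColor(c["img"],cv2.COLOR_RGB2GRAY); m=(g<thr).astype(np.uint8); k=np.ones((3,3),np.uint8)
    r=np.zeros_like(m); r[max(0,v-box):v+box,max(0,u-box):u+box]=1; m*=r
    m=cv2.morphologyEx(m,cv2.MORPH_OPEN,k)
    for q in cv2.findContours(m,cv2.RETR_EXTERNAL,cv2.CHAIN_APPROX_NONE)[0]:
        if cv2.pointPolygonTest(q,(u,v),False)>=0:
            R=cv2.minAreaRect((plane(c,q.reshape(-1,2),z,E)[:,:2]*1000).astype(np.float32))
            (x,y),(w,h),a=R
            if h>w: a-=90
            return round(x,1),round(y,1),round(max(w,h),1),round(min(w,h),1),round((a+90)%180-90,2)
E
python3 - <<'E'
from meas import *
c=dict(np.load("pics/w3.npz")); g=cv2.cvtColor(c["img"],cv2.COLOR_RGB2GRAY)
print(g[150,235:315:2]); print(g[100:200:2,276])
P=cloud(c,c["E"]); print(P[149,276],P[200,230])
for t in (90,100,110,120): print(t,meas(c,c["E"],276,149,.014,t))
E
```

```text
[143 204 203 204 204 206 205 203 206 190 120  69 128  70  86  80  81  79
  75  70  67  69  68  77  84  80  80  84  68  68  66  89 133 136 131 134
 135 137 133 135]
[134 134 135 133 138  69  59  76  82  78  79  80  72  82  20 118 125  20
  63  84  18 114 123  32  62  69  22 118 123  23  63  79  21 117 125  14
  53  82  23 119 127  34  56  85 142 135 135 136 135 137]
[ 0.42793487 -0.03007234  0.01344211] [0.36415767 0.01109732 0.00182082]
90 (427.6, -29.7, 78.7, 44.0, 8.6)
100 (427.6, -29.7, 79.1, 43.9, 9.15)
110 (428.0, -29.8, 79.8, 44.3, 8.4)
120 (409.5, -28.1, 122.9, 59.5, -0.94)
```

```bash
python3 -m creep '[[[0.3,0,0.4],0,1],[[0.5,-0.01,0.9],0,1],[[0.59,-0.01,1.4],0,1],[[0.59,-0.01,1.9],0,1],[[0.59,-0.01,2.4],0,1],[[0.59,-0.01,2.8],0,1],[[0.59,-0.01,3.1],0,1],[[0.59,-0.01,3.3],0,1],[[0.59,-0.01,3.45],0,1],[[0.59,-0.01,3.5],0,1],[[0.59,-0.01,3.5],0,1],[[0.59,-0.01,3.5],0,1]]' 20; python3 look.py w4
```

```text
time_s: 4.9
ee_pos: [0.429, -0.0291, 0.0264]
eef_rot: [3.141, -0.001, 0.15]
force: [0.6, 0.4, 0.2]
grip_width: 0.0942
4.9 [ 0.429  -0.0291  0.0264] [ 3.141e+00 -1.000e-03  1.500e-01] [0.6 0.4 0.2] 0.0942 [-0.15  0.25  2.   -0.    0.89  1.27]
```

View pics/w4.png

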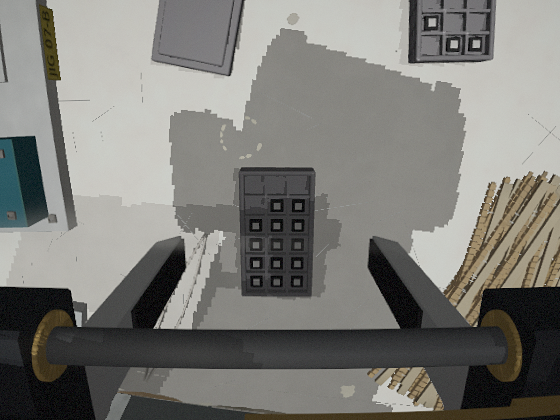

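```bash
python3 -m creep '[[[-0.02,0,0.04],0,1],[[-0.02,0,0.04],0,0.7],[[-0.02,0,0.04],0,0.4],[[-0.02,0,0.04],0,0.2],[[-0.02,0,0.04],0,0.2],[[-0.02,0,0.04],0,0.2],[[-0.02,0,0.04],0,0.2],[[-0.02,0,0.04],0,0.2],[[-0.02,0,0.04],0,0.2]]' 20; python3 -m creep '[[[0,0,-0.2],0,0.2],[[0,0,-0.5],0,0.2],[[0,0,-0.9],0,0.2],[[0,0,-1.2],0,0.2],[[0,0,-1.4],0,0.2],[[0,0,-1.4],0,0.2]]';  python3 look.py w5
```

```text
time_s: 5.85
ee_pos: [0.4276, -0.0292, 0.0238]
eef_rot: [-3.142, 0.0, 0.15]
force: [-0.0, -0.2, 0.4]
grip_width: 0.0334
time_s: 6.45
ee_pos: [0.4283, -0.0293, 0.0952]
eef_rot: [3.141, -0.002, 0.15]
force: [0.6, -0.4, -0.8]
grip_width: 0.0186
6.45 [ 0.4283 -0.0293  0.0952] [ 3.141e+00 -2.000e-03  1.500e-01] [ 0.6 -0.4 -0.8] 0.0186 [-0.15  0.14  1.95  0.    1.06  1.27]
```

View pics/w5.png

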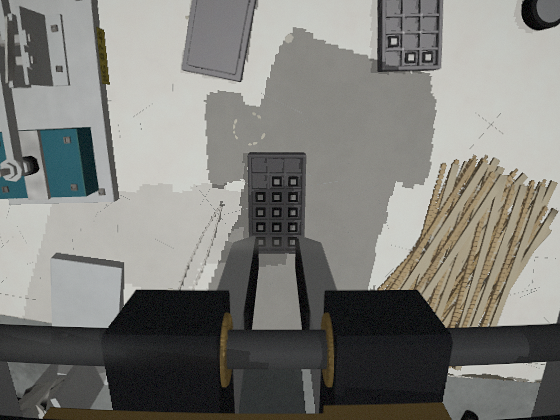

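The fingers closed to 18.6 mm without holding anything, and the tray is still lying at (250–305, 152–250). The tips must have passed above it, so I'll check finger depth against the tray.

```bash
python3 - <<'E'
from h import *
for n in ("w4","w5"):
    c=dict(np.load(f"pics/{n}.npz")); P=cloud(c); 
    E=c["E"];H=c["hand_eye"]; C=cloud(c,H)
    W=cloud(c,E)
    pts=[(182,242),(178,250),(160,265),(372,245),(380,255),(276,200),(130,200),(276,120)] if n=="w4" else [(262,250),(255,245),(250,255),(297,245),(310,245),(270,265),(276,200),(130,200)]
    for u,v in pts: print(n,(u,v),"tool",C[v,u].round(4),"world",W[v,u].round(4))
E
```

```text
Traceback (most recent call last):
  File "h.py", line 13, in cloud
    E=c["extrinsics"] if E is None else E
      ~^^^^^^^^^^^^^^
KeyError: 'extrinsics'
```

```bash
python3 - <<'E'
from h import *
for n in ("w4","w5"):
    c=dict(np.load(f"pics/{n}.npz")); 
    E=c["E"];H=c["hand_eye"]; C=cloud(c,H)
    W=cloud(c,E)
    pts=[(182,242),(178,250),(160,265),(372,245),(380,255),(276,200),(130,200),(276,120)] if n=="w4" else [(262,250),(255,245),(250,255),(297,245),(310,245),(270,265),(276,200),(130,200)]
    for u,v in pts: print(n,(u,v),"tool",C[v,u].round(4),"world",W[v,u].round(4))
    m=(C[...,2]<.035); m[:200]=0
    im=c["img"].copy(); print("max tool z near fingers", [ (k,C[200:330][...,2][(abs(C[200:330][...,1])<.06)&(C[200:330][...,0]<.03)&(C[200:330][...,2]<k)].max()) for k in (.01,.015,.02,.025,.03,.05)])
E
```

```text
w4 (182, 242) tool [ 0.0088 -0.0466 -0.025 ] world [0.4307 0.0183 0.0514]
w4 (178, 250) tool [ 0.0083 -0.0463 -0.0345] world [0.4302 0.0179 0.0608]
w4 (160, 265) tool [ 0.0109 -0.0478 -0.0576] world [0.4326 0.0198 0.084 ]
w4 (372, 245) tool [ 0.0084  0.0474 -0.0282] world [ 0.4444 -0.0747  0.0546]
w4 (380, 255) tool [ 0.0094  0.0473 -0.0433] world [ 0.4454 -0.0744  0.0697]
w4 (276, 200) tool [0.0204 0.0002 0.014 ] world [ 0.4492 -0.0263  0.0124]
w4 (130, 200) tool [ 0.0172 -0.0917  0.0262] world [4.324e-01 6.410e-02 1.000e-04]
w4 (276, 120) tool [0.0661 0.0002 0.0255] world [ 0.4944 -0.0194  0.001 ]
max tool z near fingers [(0.01, np.float64(0.0099715812515489)), (0.015, np.float64(0.014999823920896188)), (0.02, np.float64(0.01999288834431276)), (0.025, np.float64(0.024999963599996095)), (0.03, np.float64(0.027952649506387817)), (0.05, np.float64(0.027952649506387817))]
w5 (262, 250) tool [-0.0382 -0.011   0.0813] world [ 0.3891 -0.0241  0.0138]
w5 (255, 245) tool [ 0.0098 -0.0098 -0.0314] world [ 0.4364 -0.0181  0.1266]
w5 (250, 255) tool [ 0.0111 -0.0111 -0.047 ] world [ 0.4375 -0.0166  0.1423]
w5 (297, 245) tool [ 0.0092  0.0104 -0.0299] world [ 0.4389 -0.0382  0.1251]
w5 (310, 245) tool [ 0.0112  0.0162 -0.0351] world [ 0.4417 -0.0436  0.1303]
w5 (270, 265) tool [-0.0572 -0.0049  0.0946] world [ 0.3712 -0.033   0.0005]
w5 (276, 200) tool [0.0026 0.0002 0.0835] world [ 0.4311 -0.0291  0.0118]
w5 (130, 200) tool [-0.0006 -0.1199  0.0958] world [ 0.41    0.0891 -0.0007]
max tool z near fingers [(0.01, np.float64(-0.0210112904534423)), (0.015, np.float64(-0.0210112904534423)), (0.02, np.float64(-0.0210112904534423)), (0.025, np.float64(-0.0210112904534423)), (0.03, np.float64(-0.0210112904534423)), (0.05, np.float64(-0.0210112904534423))]
```

The depth image puts the fingertips at tool z ≈ -0.021, not the stated +0.019. They are 40 mm shorter than described, and that's why they closed above the tray. The scene heights in the same image are correct (tray top 12–14 mm, table 0). I'll reopen and go down in steps, watching the force.

```bash
python3 -m creep '[[[0,0,0],0,1],[[0,0,0],0,1],[[0,0,0],0,1],[[0,0,0.3],0,1],[[0,0,0.6],0,1],[[0,0,0.9],0,1],[[0,0,1.2],0,1],[[0,0,1.5],0,1],[[0,0,1.7],0,1],[[0,0,1.85],0,1],[[0,0,1.85],0,1],[[0,0,1.85],0,1]]' ; python3 look.py w6
python3 - <<'E'
from meas import *
c=dict(np.load("pics/w6.npz"));C=cloud(c,c["hand_eye"])
m=(abs(abs(C[...,1])-.05)<.02)&(abs(C[...,0])<.012); 
for s in (-1,1):
    z=C[...,2][m&(C[...,1]*s>0)&(C[...,2]<.01)]; print(s,z.max() if len(z) else None)
for t in (90,100,110): print(t,meas(c,c["E"],276,220,.014,t,110))
E
```

```text
time_s: 7.7
ee_pos: [0.4279, -0.0292, 0.0016]
eef_rot: [3.142, -0.0, 0.15]
force: [0.5, -0.3, 0.5]
grip_width: 0.0941
7.7 [ 0.4279 -0.0292  0.0016] [ 3.142 -0.     0.15 ] [ 0.5 -0.3  0.5] 0.0941 [-0.15  0.3   2.01 -0.    0.83  1.27]
-1 0.0028565310471941607
1 0.002686946747219504
90 (428.6, -29.6, 81.4, 44.2, 8.53)
100 (428.5, -29.7, 82.3, 44.5, 8.37)
110 (428.5, -29.6, 82.4, 44.6, 8.59)
```

View pics/w6.png

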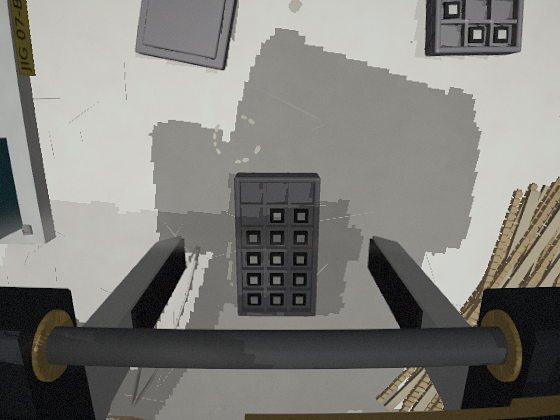

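```bash
python3 -m creep '[[[0,0,0.08],0,1],[[0,0,0.16],0,1],[[0,0,0.24],0,1],[[0,0,0.3],0,1],[[0,0,0.3],0,1]]' ; python3 look.py w7; python3 - <<'E'
from h import *
c=dict(np.load("pics/w7.npz"));W=cloud(c,c["E"])
for u,v in [(182,240),(180,244),(372,240),(374,244),(276,220)]: print(u,v,W[v,u].round(4))
E
```

```text
time_s: 8.25
ee_pos: [0.4281, -0.0292, -0.0125]
eef_rot: [-3.141, -0.0, 0.151]
force: [-9.3, 0.1, 29.9]
grip_width: 0.0944
8.25 [ 0.4281 -0.0292 -0.0125] [-3.141 -0.     0.151] [-9.3  0.1 29.9] 0.0944 [-0.15  0.33  2.02  0.    0.79  1.27]
182 240 [0.4304 0.0185 0.0116]
180 244 [0.4303 0.0183 0.0167]
372 240 [ 0.4446 -0.0756  0.0112]
374 244 [ 0.4447 -0.0751  0.0173]
276 220 [ 0.4484 -0.0263  0.013 ]
```

View pics/w7.png

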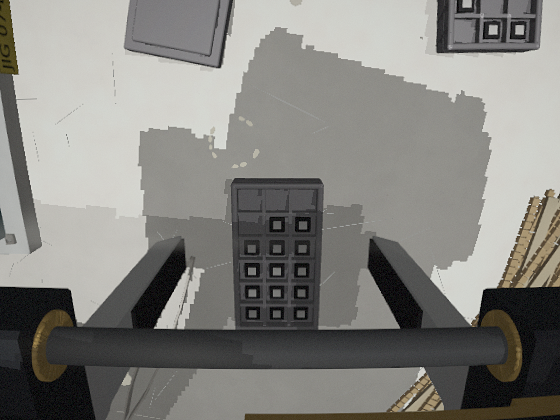

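```bash
python3 -m creep '[[[0,0,-0.04],0,1],[[0,0,-0.04],0,1],[[0,0,-0.04],0,1]]'; python3 -c "
from station import telemetry as t
o=t.get_obs();print(o['force'],o['moment'],o['tau'],o['ee_pos'])"; python3 -m creep '[[[0,0,-0.03],0,1],[[0,0,-0.06],0,1],[[0,0,-0.06],0,1]]';python3 -c "
from station import telemetry as t
o=t.get_obs();print(o['force'],o['moment'],o['tau'],o['ee_pos'])"
```

```text
time_s: 8.6
ee_pos: [0.4279, -0.0292, -0.0116]
eef_rot: [3.142, -0.0, 0.15]
force: [-0.7, -0.6, 7.5]
grip_width: 0.094
[-0.72758733 -0.55766388  7.49717103] [0.29027055 0.23722461 0.02189095] [ 4.58778860e-02 -4.13050425e+01 -2.28641117e+01 -1.17238769e-01
 -4.00987845e-01  3.80679953e-02] [ 0.42789645 -0.02919627 -0.01157432]
time_s: 8.9
ee_pos: [0.4276, -0.0292, -0.0087]
eef_rot: [-3.142, 0.0, 0.15]
force: [-0.1, -0.5, 0.5]
grip_width: 0.0944
[-0.09783429 -0.51401883  0.49937491] [ 0.02130961  0.02332141 -0.00431877] [ 1.41099605e-03 -4.37539852e+01 -2.44842374e+01  2.64591590e-02
 -4.20289334e-04  1.76051713e-04] [ 0.42761574 -0.02916637 -0.00867453]
```

```bash
python3 - <<'E'
from h import *
for n in ("w3","w6"):
    c=dict(np.load(f"pics/{n}.npz")); W=cloud(c,c["E"])
    im=c["img"][90:260,170:330] if n=="w3" else c["img"][160:420,100:330]
    cv2.imwrite(f"pics/{n}c.png",cv2.resize(im,None,fx=3 if n=="w3" else 2.3,fy=3 if n=="w3" else 2.3)[:,:,::-1])
    if n=="w3":
        print(plane(c,[(234,150),(195,245),(222,200),(229,165)],.003,c["E"]).round(4))
        for v in range(148,172,3): print(v,[round(float(x)*1000) for x in W[v,220:246,2]])
E
```

```text
[[0.4191 0.0133 0.003 ]
 [0.3065 0.044  0.003 ]
 [0.3632 0.0196 0.003 ]
 [0.4025 0.0166 0.003 ]]
148 [1, 3, 2, 0, -1, 1, 1, 1, 2, 2, 1, 0, -1, 1, 1, 0, 2, 2, 0, 1, 0, 2, 2, 2, 0, 1]
151 [0, 0, 1, 1, 2, 2, 1, -1, 1, 1, 3, 0, 8, 7, 8, 1, 0, 1, 1, 0, 2, 0, 1, 0, 1, 0]
154 [1, 0, 1, 0, 1, 0, 2, 2, 0, 1, 8, 4, 0, 7, 1, 2, 1, 1, 1, 0, 1, 1, 0, 1, 0, 1]
157 [1, 1, 0, 0, 2, 2, 0, 1, 8, 7, 1, 0, 8, 0, 0, 1, 1, 2, 0, 1, 1, 0, 2, 1, -1, 2]
160 [1, 1, 1, 2, 1, 0, 2, 9, 1, 1, 1, 7, 1, 1, 1, 0, 0, 1, 1, 1, 0, 1, 2, 1, 1, 2]
163 [1, 0, 1, 0, 1, 8, 0, 1, 0, 1, 8, 5, 1, 1, 0, 0, 0, 0, 0, 0, 1, -1, 2, 2, 1, 0]
166 [0, 0, 0, 7, 4, 1, 0, 2, 3, 7, 8, -1, 2, 0, 1, 2, 0, 0, 1, 1, 0, 3, 1, 0, 1, 1]
169 [0, 7, 8, 1, -1, 0, 1, 0, 7, 7, 399, 0, 0, 0, 1, 2, 1, 2, -2, 0, 1, 1, 1, 1, 1, 1]
```

View pics/w3c.png

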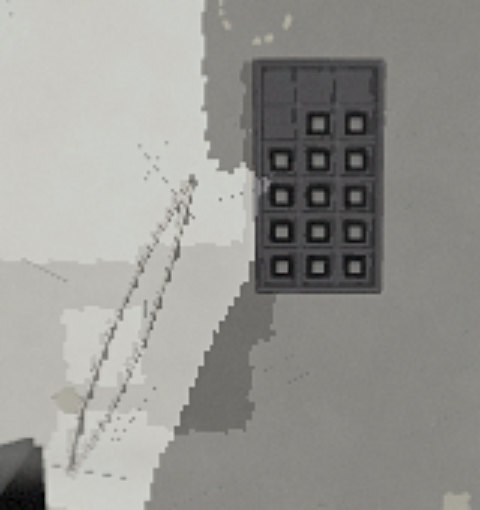

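View pics/w6c.png

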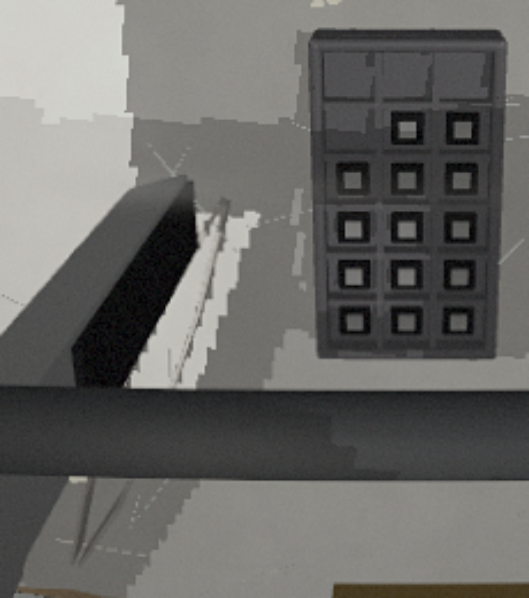

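```bash
python3 -m creep '[[[0.1,0,-0.04],0,1],[[0.2,0,-0.04],0,1],[[0.3,0,-0.04],0,1],[[0.35,0,-0.04],0,1],[[0.35,0,0],0,1],[[0.35,0,0.06],0,1],[[0.35,0,0.11],0,1],[[0.35,0,0.13],0,1],[[0.35,0,0.13],0,1],[[0.35,0,0.13],0,1]]'
```

```text
time_s: 9.9
ee_pos: [0.445, -0.0266, -0.0151]
eef_rot: [-3.142, -0.0, 0.15]
force: [0.5, -0.5, 1.1]
grip_width: 0.0941
```

No contact this time, so the earlier touch was the tweezers. Now I'll close the gripper.

```bash
python3 -m creep '[[[0,0,0],0,0.7],[[0,0,0],0,0.45],[[0,0,0],0,0.4],[[0,0,0],0,0.3],[[0,0,0],0,0.3],[[0,0,0],0,0.3],[[0,0,0],0,0.3],[[0,0,0],0,0.3],[[0,0,0],0,0.3]]' 30; python3 -m creep '[[[0,0,-0.1],0,0.3],[[0,0,-0.3],0,0.3],[[0,0,-0.6],0,0.3],[[0,0,-0.9],0,0.3],[[0,0,-1.2],0,0.3],[[0,0,-1.6],0,0.3],[[0,0,-1.9],0,0.3],[[0,0,-2.0],0,0.3],[[0,0,-2.0],0,0.3]]'; python3 look.py w8
```

```text
time_s: 10.8
ee_pos: [0.445, -0.0265, -0.0152]
eef_rot: [-3.142, 0.0, 0.15]
force: [0.2, -1.0, -1.0]
grip_width: 0.0435
time_s: 11.7
ee_pos: [0.4452, -0.0266, 0.0856]
eef_rot: [3.141, -0.001, 0.15]
force: [0.5, -0.0, -1.2]
grip_width: 0.0433
11.7 [ 0.4452 -0.0266  0.0856] [ 3.141e+00 -1.000e-03  1.500e-01] [ 0.5 -0.  -1.2] 0.0433 [-0.14  0.19  1.91 -0.    1.04  1.28]
```

View pics/w8.png

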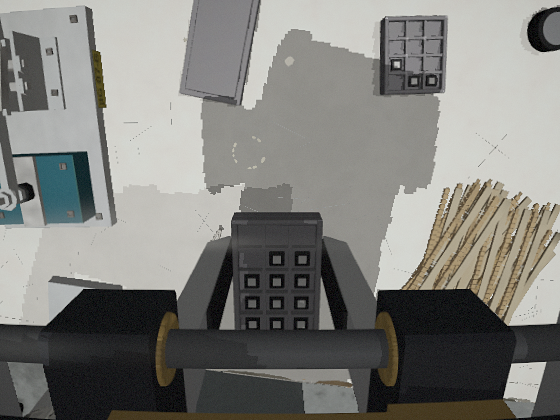

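```bash
python3 -m creep '[[[0.25,0.05,-0.1],0,0.3],[[0.55,0.1,-0.3],0,0.3],[[0.9,0.18,-0.5],0,0.3],[[1.3,0.25,-0.7],0,0.3],[[1.7,0.33,-0.8],0,0.3],[[2.05,0.4,-0.8],0,0.3],[[2.3,0.45,-0.8],0,0.3],[[2.45,0.47,-0.8],0,0.3],[[2.45,0.47,-0.8],0,0.3],[[2.45,0.47,-0.8],0,0.3]]'; python3 look.py w9; python3 - <<'E'
from h import *
c=dict(np.load("pics/w9.npz"));C=cloud(c,c["hand_eye"]);W=cloud(c,c["E"])
for u,v in [(240,216),(276,216),(315,216),(240,225),(315,225),(276,240),(262,235)]: print(u,v,C[v,u].round(4))
E
```

```text
time_s: 12.75
ee_pos: [0.569, -0.0314, 0.1243]
eef_rot: [-3.141, 0.001, 0.15]
force: [0.6, 0.8, -1.6]
grip_width: 0.0437
12.75 [ 0.569  -0.0314  0.1243] [-3.141e+00  1.000e-03  1.500e-01] [ 0.6  0.8 -1.6] 0.0437 [-0.12  0.4   1.53 -0.    1.21  1.3 ]
240 216 [ 0.0222 -0.0173 -0.0245]
276 216 [ 0.0222  0.0002 -0.0246]
315 216 [ 0.0218  0.0194 -0.0232]
240 225 [ 0.0173 -0.0175 -0.0238]
315 225 [ 0.0176  0.0194 -0.0245]
276 240 [ 0.0103  0.0002 -0.0261]
262 235 [ 0.0138 -0.0065 -0.0285]
```

View pics/w9.png

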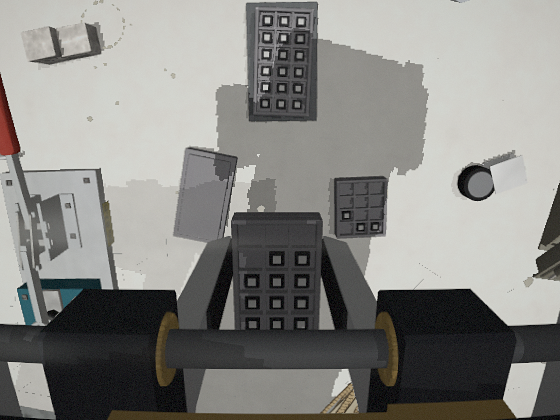

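```bash
python3 - <<'E'
from meas import *
c=dict(np.load("pics/w9.npz")); g=cv2.cvtColor(c["img"],cv2.COLOR_RGB2GRAY)
for t in (90,100,110): 
    print("stand@.008",meas(c,c["E"],282,62,.008,t,75),"cover",meas(c,c["E"],205,195,.012,t,60),"short",meas(c,c["E"],359,207,.014,t,50))
print(g[62,235:325].tolist()); 
W=cloud(c,c["E"])[...,2]
m=((W>.0165)&(W<.03)).astype(np.uint8); m[:,:230]=0; m[:,335:]=0; m[140:]=0
m=cv2.morphologyEx(m,cv2.MORPH_CLOSE,np.ones((9,9),np.uint8)); m=cv2.morphologyEx(m,cv2.MORPH_OPEN,np.ones((5,5),np.uint8))
q=max(cv2.findContours(m,cv2.RETR_EXTERNAL,cv2.CHAIN_APPROX_NONE)[0],key=cv2.contourArea)
print("tray depth",cv2.minAreaRect((plane(c,q.reshape(-1,2),.022,c["E"])[:,:2]*1000).astype(np.float32)))
cv2.imwrite("pics/w9c.png",cv2.resize(c["img"][0:130,230:335],None,fx=4.5,fy=4.5,interpolation=cv2.INTER_CUBIC)[:,:,::-1])
E
```

```text
stand@.008 (665.9, -21.2, 71.2, 55.8, 9.87) cover None short (569.2, -104.4, 54.1, 44.7, 10.83)
stand@.008 (671.9, -20.9, 83.7, 56.1, 8.56) cover None short (569.2, -104.6, 54.1, 45.2, 10.78)
stand@.008 (675.9, -20.1, 91.9, 56.1, 8.91) cover None short (558.8, -95.0, 72.5, 65.8, 8.46)
[209, 208, 210, 208, 208, 208, 209, 209, 208, 210, 198, 194, 132, 101, 105, 94, 92, 94, 74, 112, 129, 135, 106, 130, 134, 132, 131, 130, 130, 141, 137, 138, 141, 143, 142, 140, 140, 143, 179, 90, 90, 89, 87, 89, 86, 89, 86, 89, 89, 88, 89, 90, 88, 81, 82, 91, 92, 89, 86, 77, 80, 78, 79, 90, 87, 86, 86, 90, 90, 88, 87, 84, 63, 65, 77, 83, 71, 68, 69, 68, 66, 74, 125, 147, 143, 146, 141, 142, 144, 145]
tray depth ((675.1019897460938, -20.32823944091797), (80.02635192871094, 44.41660690307617), 6.7870588302612305)
```

View pics/w9c.png

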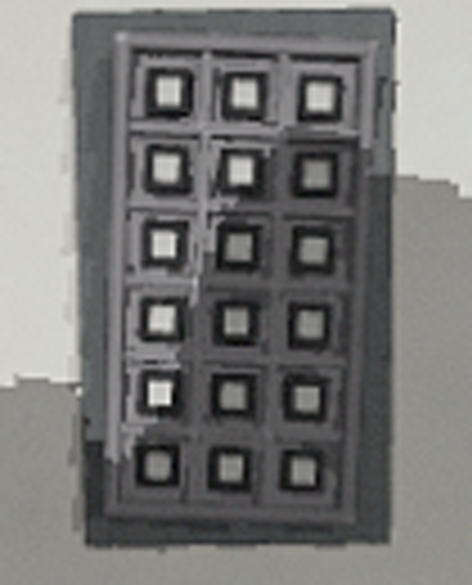

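```bash
python3 - <<'E'
from meas import *
c=dict(np.load("pics/w9.npz"))
k=np.array([(118,33),(378,42),(353,520),(107,515)],float)/4.5+[230,0]-.4
q=plane(c,k,.022,c["E"])[:,:2]; print(q.round(4),q.mean(0).round(4))
s=[np.linalg.norm(q[i]-q[(i+1)%4]) for i in range(4)];print(np.round(s,4))
for a,b in((2,1),(3,0)): d=q[b]-q[a];print("ang",np.degrees(np.arctan2(d[1],d[0])))
d=q[0]-q[1];print(np.degrees(np.arctan2(-d[0],d[1])))
k=np.array([(75,10),(393,10),(390,545),(85,545)],float)/4.5+[230,0]-.4
q=plane(c,k,.008,c["E"])[:,:2];print("stand",q.mean(0))
t=dict(np.load("pics/top0.npz"))
cv2.imwrite("pics/t0c.png",cv2.resize(t["img"][95:170,315:380],None,fx=8,fy=8,interpolation=cv2.INTER_CUBIC)[:,:,::-1])
# cover by depth
W=cloud(c,c["E"])[...,2]
m=((W>.0065)&(W<.03)).astype(np.uint8); m[:,:150]=0; m[:,250:]=0; m[:130]=0;m[262:]=0
m=cv2.morphologyEx(m,cv2.MORPH_CLOSE,np.ones((7,7),np.uint8)); m=cv2.morphologyEx(m,cv2.MORPH_OPEN,np.ones((5,5),np.uint8))
q=max(cv2.findContours(m,cv2.RETR_EXTERNAL,cv2.CHAIN_APPROX_NONE)[0],key=cv2.contourArea)
print("cover depth",cv2.minAreaRect((plane(c,q.reshape(-1,2),.012,c["E"])[:,:2]*1000).astype(np.float32)))
E
```

```text
[[ 0.7115  0.0054]
 [ 0.7166 -0.0375]
 [ 0.6387 -0.0464]
 [ 0.6331 -0.0038]] [ 0.675  -0.0206]
[0.0431 0.0784 0.043  0.0789]
ang 6.555388936474978
ang 6.644712236110177
6.871780502464518
stand [ 0.67613764 -0.02008375]
cover depth ((557.0489501953125, 29.682750701904297), (44.36334991455078, 80.38912963867188), 87.05785369873047)
```

View pics/t0c.png

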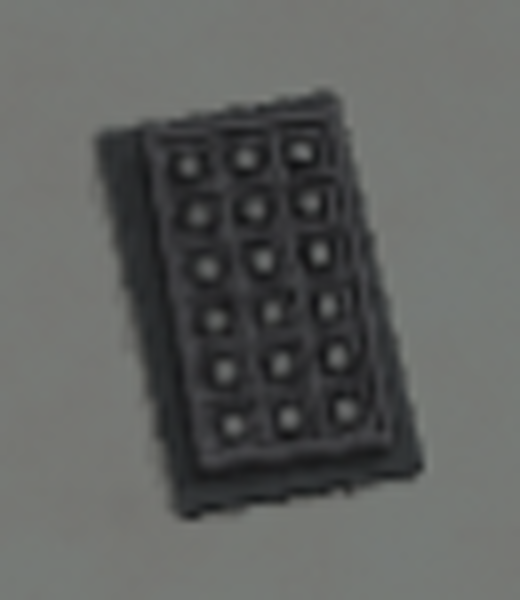

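```bash
python3 -m creep '[[[0.15,0,0.05],0.1,0.3],[[0.4,0.05,0.1],0.24,0.3],[[0.7,0.08,0.2],0.24,0.3],[[1.0,0.1,0.3],0.24,0.3],[[1.2,0.1,0.4],0.24,0.3],[[1.3,0.1,0.5],0.24,0.3],[[1.3,0.1,0.5],0.24,0.3],[[1.3,0.1,0.5],0.24,0.3]]'; python3 look.py w10; python3 - <<'E'
from h import *
c=dict(np.load("pics/w10.npz"))
cv2.imwrite("pics/w10c.png",cv2.resize(c["img"][60:260,200:360],None,fx=3,fy=3,interpolation=cv2.INTER_CUBIC)[:,:,::-1])
E
```

```text
time_s: 13.6
ee_pos: [0.6343, -0.0266, 0.0998]
eef_rot: [-3.142, 0.0, 0.117]
force: [-0.3, 0.2, -0.2]
grip_width: 0.0437
13.6 [ 0.6343 -0.0266  0.0998] [-3.142  0.     0.117] [-0.3  0.2 -0.2] 0.0437 [-0.1   0.56  1.35 -0.    1.23  1.35]
```

View pics/w10.png

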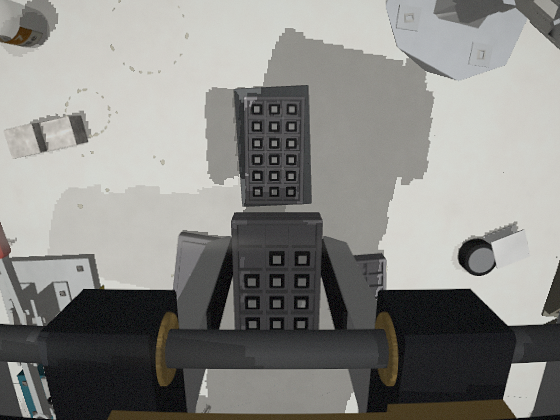

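View pics/w10c.png

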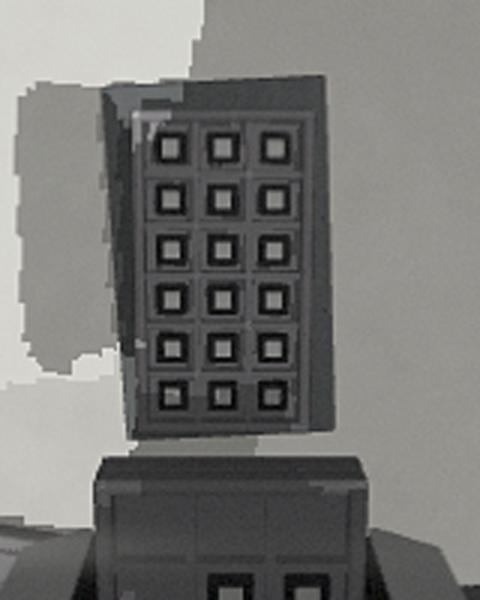

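```bash
python3 - <<'E'
from meas import *
c=dict(np.load("pics/w10.npz"))
k=np.array([(133,110),(315,111),(308,426),(137,428)],float)/3+[200,60]-.35
for E in (c["E"],c["hand_eye"]):
    if E is c["E"]: q=plane(c,k,.022,E)[:,:2]
    else:
        z=.0998-.022; d=rays(c,k)@E[:3,:3].T; q=(E[:3,3]+d*((z-E[2,3])/d[:,2])[:,None])[:,:2]
    print(q.round(4),q.mean(0).round(4),[round(np.linalg.norm(q[i]-q[(i+1)%4]),4) for i in range(4)])
W=cloud(c,c["E"])[...,2]
m=((W>.0165)&(W<.03)).astype(np.uint8); m[:,:230]=0; m[:,335:]=0; m[206:]=0
m=cv2.morphologyEx(m,cv2.MORPH_CLOSE,np.ones((9,9),np.uint8)); m=cv2.morphologyEx(m,cv2.MORPH_OPEN,np.ones((5,5),np.uint8))
q=max(cv2.findContours(m,cv2.RETR_EXTERNAL,cv2.CHAIN_APPROX_NONE)[0],key=cv2.contourArea)
print("tray depth",cv2.minAreaRect((plane(c,q.reshape(-1,2),.022,c["E"])[:,:2]*1000).astype(np.float32)))
print("tray depth toolframe", c["E"][:3,3])
E
```

```text
[[ 0.7118  0.0055]
 [ 0.7166 -0.0377]
 [ 0.6394 -0.0464]
 [ 0.6338 -0.0032]] [ 0.6754 -0.0205] [np.float64(0.0434), np.float64(0.0777), np.float64(0.0436), np.float64(0.0785)]
[[ 0.0807 -0.0228]
 [ 0.0805  0.0206]
 [ 0.0028  0.0202]
 [ 0.0022 -0.0233]] [ 0.0415 -0.0013] [np.float64(0.0434), np.float64(0.0777), np.float64(0.0436), np.float64(0.0785)]
tray depth ((674.7984008789062, -20.403905868530273), (78.59678649902344, 44.08623504638672), 6.653567314147949)
tray depth toolframe [ 0.70935143 -0.01816227  0.30052729]
```

```bash
python3 -m creep '[[[0.2,0,0],0,0.3],[[0.5,-0.02,0],0,0.3],[[0.8,-0.03,0.1],0,0.3],[[1.05,-0.03,0.3],0,0.3],[[1.18,-0.03,0.6],0,0.3],[[1.18,-0.03,0.9],0,0.3],[[1.18,-0.03,1.2],0,0.3],[[1.18,-0.03,1.4],0,0.3],[[1.18,-0.03,1.55],0,0.3],[[1.18,-0.03,1.6],0,0.3],[[1.18,-0.03,1.6],0,0.3]]'; python3 look.py w11; python3 - <<'E'
from h import *
from station import vision
c=vision.camera("scene"); cv2.imwrite("pics/s11.png",c["img"][:,:,::-1])
E
```

```text
time_s: 14.75
ee_pos: [0.693, -0.0183, 0.0199]
eef_rot: [3.142, -0.0, 0.117]
force: [-0.4, 0.2, -0.9]
grip_width: 0.0436
14.75 [ 0.693  -0.0183  0.0199] [ 3.142 -0.     0.117] [-0.4  0.2 -0.9] 0.0436 [-0.08  0.77  1.2  -0.    1.17  1.37]
```

View pics/w11.png

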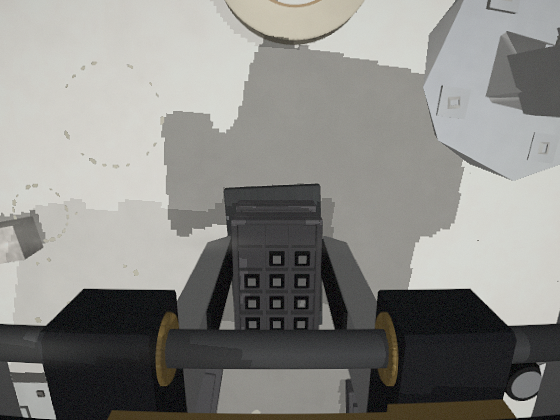

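View pics/s11.png

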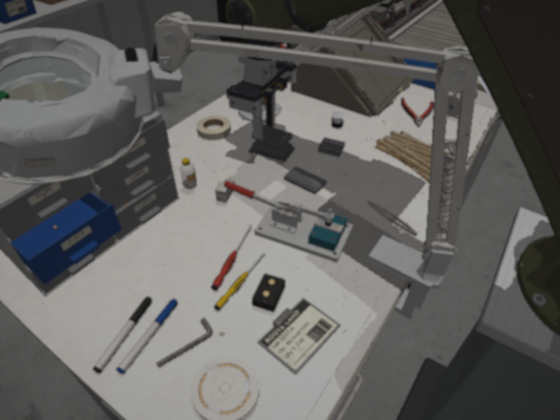

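```bash
python3 - <<'E'
from h import *
c=dict(np.load("pics/w11.npz"))
cv2.imwrite("pics/w11c.png",cv2.resize(c["img"][170:280,205:350],None,fx=5,fy=5,interpolation=cv2.INTER_CUBIC)[:,:,::-1])
E
python3 -m creep '[[[0,0,0.06],0,0.3],[[0,0,0.12],0,0.3],[[0,0,0.18],0,0.3],[[0,0,0.22],0,0.3],[[0,0,0.24],0,0.3],[[0,0,0.24],0,0.3]]'
```

```text
time_s: 15.45
ee_pos: [0.693, -0.0183, 0.0077]
eef_rot: [-3.142, 0.0, 0.117]
force: [0.1, 0.2, 0.1]
grip_width: 0.0436
```

View pics/w11c.png

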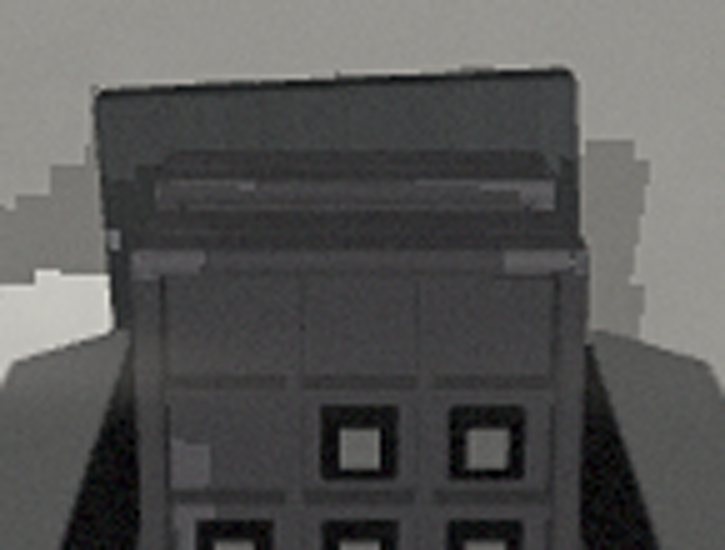

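```bash
python3 - <<'E'
from h import *
c=dict(np.load("pics/w11.npz"));H=c["hand_eye"]
def tp(px,z):
    d=rays(c,px)@H[:3,:3].T; return H[:3,3]+d*((z-H[2,3])/d[:,2])[:,None]
print(tp([(236,206.3),(316,206.3)],-.002),tp([(231.6,219.5),(322,219.5)],-.029))
C=cloud(c,H); print(C[224:236:3,276],C[207:209,276])
E
```

```text
[[ 0.02094451 -0.021718   -0.002     ]
 [ 0.02096588  0.0220707  -0.002     ]] [[ 0.02181176 -0.02100645 -0.029     ]
 [ 0.02183195  0.02216925 -0.029     ]]
[[ 0.01964145  0.00019906 -0.02920066]
 [ 0.01679563  0.00019651 -0.02520298]
 [ 0.01485233  0.00019607 -0.02406251]
 [ 0.01350114  0.00019693 -0.0246824 ]] [[ 0.02063548  0.00017655 -0.0022735 ]
 [ 0.02034113  0.00017744 -0.00325132]]
```

Front edges agree within 1 mm. I'll lower the last millimetre and let go.

```bash
python3 -m creep '[[[0,0,0.01],0,0.3],[[0,0,0.02],0,0.3],[[0,0,0.02],0,0.3],[[0,0,0.02],0,0.3]]'
```

```text
time_s: 15.85
ee_pos: [0.6931, -0.0183, 0.0069]
eef_rot: [3.142, -0.0, 0.117]
force: [0.2, -0.3, -0.1]
grip_width: 0.0438
```

```bash
python3 -m creep '[[[0,0,0.01],0,0.3],[[0,0,0.02],0,0.3],[[0,0,0.02],0,0.3],[[0,0,0.02],0,0.3]]'
```

```text
time_s: 16.25
ee_pos: [0.6932, -0.0183, 0.0069]
eef_rot: [3.141, -0.0, 0.117]
force: [-5.4, 0.2, 7.7]
grip_width: 0.0435
```

```bash
python3 -m creep '[[[0,0,-0.01],0,0.3],[[0,0,-0.01],0,0.55],[[0,0,-0.01],0,0.65],[[0,0,-0.01],0,0.75],[[0,0,-0.01],0,0.8],[[0,0,-0.01],0,0.8],[[0,0,-0.01],0,0.8]]'; python3 look.py w12; python3 -m creep '[[[0,0,-0.2],0,0.9],[[0,0,-0.5],0,1],[[0,0,-0.9],0,1],[[0,0,-1.3],0,1],[[-0.2,0,-1.7],0,1],[[-0.7,0,-2],0,1],[[-1.2,0,-2.1],0,1],[[-1.3,0,-2.1],0,1],[[-1.3,0,-2.1],0,1],[[-1.3,0,-2.1],0,1]]';python3 look.py w13
```

```text
time_s: 16.95
ee_pos: [0.693, -0.0183, 0.0063]
eef_rot: [-3.142, 0.0, 0.117]
force: [0.1, -0.4, -0.2]
grip_width: 0.0755
16.95 [ 0.693  -0.0183  0.0063] [-3.142  0.     0.117] [ 0.1 -0.4 -0.2] 0.0755 [-0.08  0.79  1.21  0.    1.15  1.37]
time_s: 18.0
ee_pos: [0.6291, -0.0258, 0.1117]
eef_rot: [3.142, -0.001, 0.117]
force: [0.4, 0.1, 0.3]
grip_width: 0.0938
18.0 [ 0.6291 -0.0258  0.1117] [ 3.142e+00 -1.000e-03  1.170e-01] [0.4 0.1 0.3] 0.0938 [-0.1   0.54  1.36  0.    1.24  1.35]
```

View pics/w12.png

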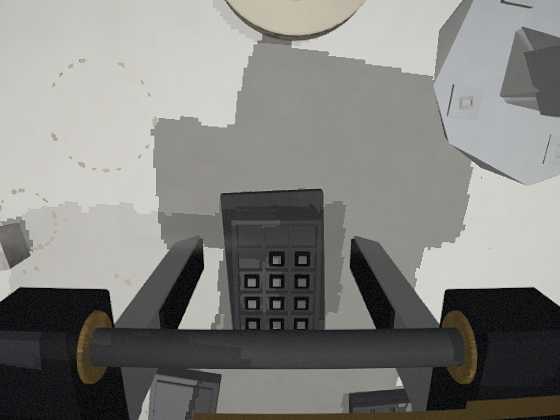

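View pics/w13.png

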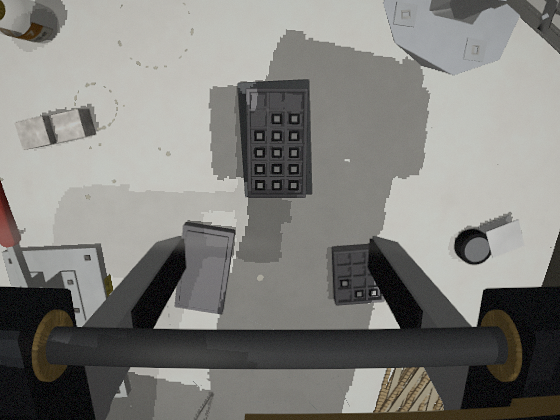

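```bash
python3 - <<'E'
from meas import *
c=dict(np.load("pics/w13.npz")); E=c["E"]; W=cloud(c,E)[...,2]
def dm(u0,u1,v0,v1,lo,z):
    m=np.zeros(W.shape,np.uint8); m[v0:v1,u0:u1]=((W>lo)&(W<z+.01))[v0:v1,u0:u1]
    m=cv2.morphologyEx(m,cv2.MORPH_CLOSE,np.ones((9,9),np.uint8)); m=cv2.morphologyEx(m,cv2.MORPH_OPEN,np.ones((5,5),np.uint8))
    q=max(cv2.findContours(m,cv2.RETR_EXTERNAL,cv2.CHAIN_APPROX_NONE)[0],key=cv2.contourArea)
    print(cv2.minAreaRect((plane(c,q.reshape(-1,2),z,E)[:,:2]*1000).astype(np.float32)),np.median(W[v0:v1,u0:u1][m[v0:v1,u0:u1]>0]))
dm(225,335,60,215,.029,.036); dm(170,245,215,325,.0065,.012)
cv2.imwrite("pics/w13c.png",cv2.resize(c["img"][70:215,215:340],None,fx=4,fy=4,interpolation=cv2.INTER_CUBIC)[:,:,::-1])
cv2.imwrite("pics/w13d.png",cv2.resize(c["img"][205:330,160:260],None,fx=4.5,fy=4.5,interpolation=cv2.INTER_CUBIC)[:,:,::-1])
E
```

```text
((675.59326171875, -20.780914306640625), (79.46183776855469, 44.10823440551758), 6.7320075035095215) 0.03386453781814541
((557.8766479492188, 29.560632705688477), (44.09486389160156, 81.06766510009766), 87.31343078613281) 0.012480109521807142
```

View pics/w13c.png

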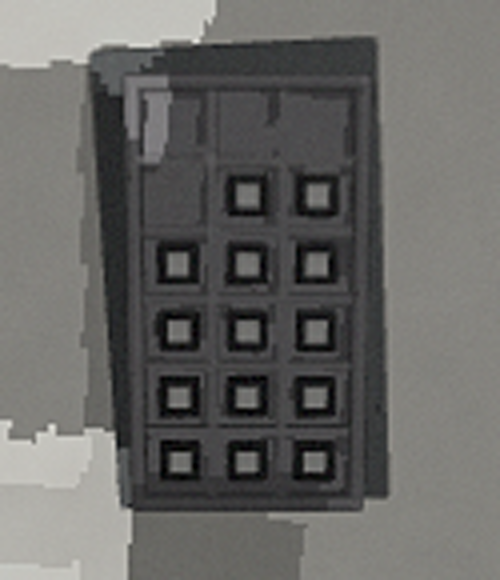

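View pics/w13d.png

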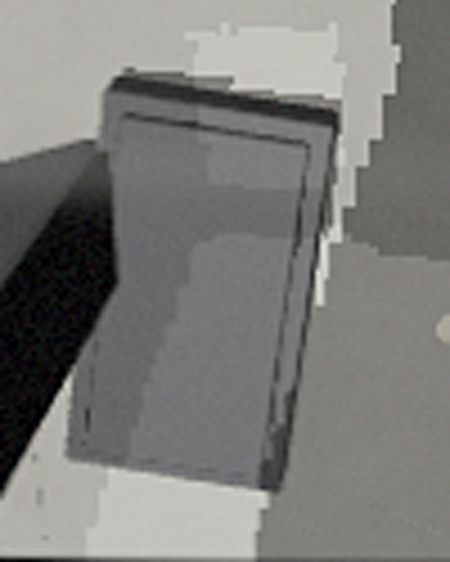

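```bash
python3 - <<'E'
from meas import *
t=dict(np.load("pics/top0.npz")); P=cloud(t); H=P[...,2]
for x in np.arange(.46,.64,.02): print(round(x,2),[(round(float(y),2),int(1000*H[(abs(P[...,0]-x)<.01)&(abs(P[...,1]-y)<.005)].max(initial=0))) for y in np.arange(.07,.15,.01)])
c=dict(np.load("pics/w13.npz")); C=cloud(c,c["hand_eye"])
for u,v in ((50,300),(20,310),(500,300),(60,345),(276,345),(150,270),(300,415)): print((u,v),C[v,u].round(3))
E
```

```text
0.46 [(0.07, 2), (0.08, 3), (0.09, 2), (0.1, 13), (0.11, 21), (0.12, 38), (0.13, 36), (0.14, 41)]
0.48 [(0.07, 2), (0.08, 3), (0.09, 3), (0.1, 3), (0.11, 13), (0.12, 15), (0.13, 15), (0.14, 15)]
0.5 [(0.07, 4), (0.08, 3), (0.09, 3), (0.1, 2), (0.11, 15), (0.12, 14), (0.13, 16), (0.14, 42)]
0.52 [(0.07, 4), (0.08, 2), (0.09, 3), (0.1, 3), (0.11, 3), (0.12, 15), (0.13, 15), (0.14, 18)]
0.54 [(0.07, 4), (0.08, 4), (0.09, 3), (0.1, 4), (0.11, 4), (0.12, 14), (0.13, 15), (0.14, 19)]
0.56 [(0.07, 3), (0.08, 3), (0.09, 3), (0.1, 3), (0.11, 3), (0.12, 15), (0.13, 16), (0.14, 14)]
0.58 [(0.07, 2), (0.08, 3), (0.09, 3), (0.1, 2), (0.11, 3), (0.12, 2), (0.13, 3), (0.14, 2)]
0.6 [(0.07, 3), (0.08, 2), (0.09, 3), (0.1, 2), (0.11, 3), (0.12, 4), (0.13, 4), (0.14, 3)]
0.62 [(0.07, 2), (0.08, 2), (0.09, 3), (0.1, 2), (0.11, 3), (0.12, 4), (0.13, 3), (0.14, 2)]
(50, 300) [ 0.035 -0.049 -0.13 ]
(20, 310) [ 0.035 -0.052 -0.135]
(500, 300) [ 0.035  0.049 -0.13 ]
(60, 345) [ 0.028 -0.044 -0.136]
(276, 345) [ 0.029  0.    -0.136]
(150, 270) [ 0.011 -0.05  -0.063]
(300, 415) [ 0.02   0.005 -0.145]
```

```bash
python3 -m creep '[[[-0.2,-0.2,0],0.2,0.75],[[-0.5,-0.5,0],0.4,0.75],[[-0.8,-0.8,0],0.65,0.75],[[-1.1,-1.1,0.1],0.9,0.75],[[-1.3,-1.27,0.3],1.18,0.75],[[-1.3,-1.27,0.6],1.18,0.75],[[-1.3,-1.27,0.9],1.18,0.75],[[-1.3,-1.27,1.2],1.18,0.75],[[-1.3,-1.27,1.45],1.18,0.75],[[-1.3,-1.27,1.6],1.18,0.75],[[-1.3,-1.27,1.6],1.18,0.75]]';python3 look.py w14; python3 - <<'E'
from meas import *
c=dict(np.load("pics/w14.npz"))
for t in (110,130,150): print(meas(c,c["E"],276,225,.012,t,90))
E
```

```text
time_s: 19.15
ee_pos: [0.5562, 0.0297, 0.0303]
eef_rot: [3.142, 0.002, -0.048]
force: [0.2, 0.1, 0.3]
grip_width: 0.0704
19.15 [0.5562 0.0297 0.0303] [ 3.142e+00  2.000e-03 -4.800e-02] [0.2 0.1 0.3] 0.0704 [-0.01  0.49  1.64  0.    1.01  1.61]
(557.3, 29.9, 80.2, 44.0, -2.74)
(548.8, 25.5, 99.7, 56.5, -0.54)
(556.0, 27.8, 116.5, 113.6, -2.71)
```

View pics/w14.png

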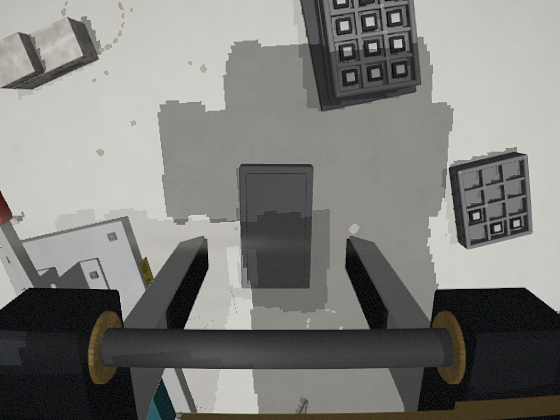

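Cover is at (557.3, 29.9) mm, measuring 80.2 × 44.0 at −2.7°, centred between the fingers. I'll go down 45 mm and grip.

```bash
python3 -m creep '[[[0.02,0,0.2],0,0.75],[[0.02,0,0.4],0,0.75],[[0.02,0,0.6],0,0.75],[[0.02,0,0.75],0,0.75],[[0.02,0,0.85],0,0.75],[[0.02,0,0.9],0,0.75],[[0.02,0,0.91],0,0.75],[[0.02,0,0.91],0,0.75]]'
```

```text
time_s: 20.0
ee_pos: [0.5577, 0.0296, -0.0139]
eef_rot: [-3.142, -0.0, -0.048]
force: [-0.5, 0.1, 0.6]
grip_width: 0.0704
```

```bash
python3 -m creep '[[[0,0,0.02],0,0.6],[[0,0,0.03],0,0.5],[[0,0,0.03],0,0.4],[[0,0,0.03],0,0.3],[[0,0,0.03],0,0.3],[[0,0,0.03],0,0.3],[[0,0,0.03],0,0.3]]' 30
```

```text
time_s: 20.7
ee_pos: [0.5576, 0.0296, -0.0156]
eef_rot: [-3.142, -0.0, -0.048]
force: [-0.1, -0.3, 1.2]
grip_width: 0.0432
```

```bash
python3 -m creep '[[[0,0,-0.2],0,0.3],[[0,0,-0.6],0,0.3],[[0,0,-1.1],0,0.3],[[0,0,-1.6],-0.1,0.3],[[0.1,0.1,-2.0],-0.3,0.3],[[0.4,0.3,-2.2],-0.5,0.3],[[0.8,0.6,-2.3],-0.8,0.3],[[1.1,0.9,-2.3],-1.1,0.3],[[1.3,1.05,-2.3],-1.18,0.3],[[1.32,1.07,-2.3],-1.18,0.3],[[1.32,1.07,-2.3],-1.18,0.3],[[1.32,1.07,-2.3],-1.18,0.3]]';python3 look.py w15; python3 - <<'E'
from meas import *
c=dict(np.load("pics/w15.npz"))
cv2.imwrite("pics/w15c.png",cv2.resize(c["img"][60:280,195:360],None,fx=2.7,fy=2.7,interpolation=cv2.INTER_CUBIC)[:,:,::-1])
E
```

```text
time_s: 21.9
ee_pos: [0.6204, -0.0265, 0.0996]
eef_rot: [-3.141, 0.0, 0.117]
force: [-0.6, 0.6, -1.4]
grip_width: 0.0433
21.9 [ 0.6204 -0.0265  0.0996] [-3.141  0.     0.117] [-0.6  0.6 -1.4] 0.0433 [-0.1   0.53  1.4   0.    1.21  1.35]
```

View pics/w15.png

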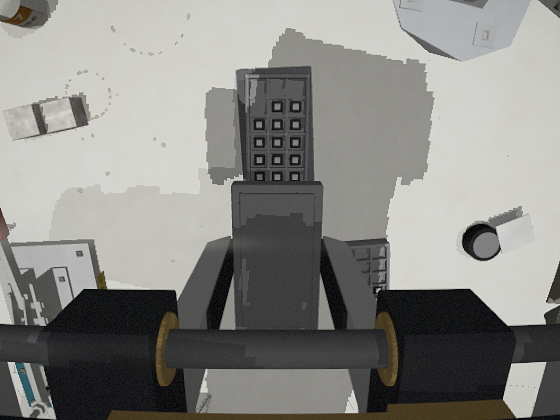

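View pics/w15c.png

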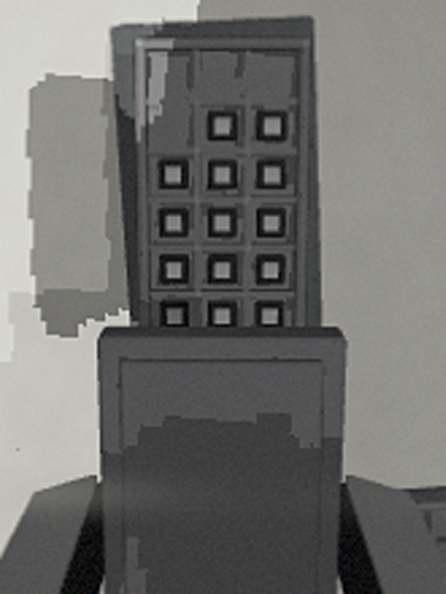

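```bash
python3 - <<'E'
from h import *
c=dict(np.load("pics/w15.npz"));H=c["hand_eye"]
def tp(px,z):
    px=np.array(px,float)/2.7+[195,60]-.35
    d=rays(c,px)@H[:3,:3].T; return (H[:3,3]+d*((z-H[2,3])/d[:,2])[:,None]).round(4)
print(tp([(136,40),(311,40)],.0636),tp([(102,341),(344,341)],-.0268))
C=cloud(c,H); print(C[188:200:4,276].round(4), C[83,300].round(4))
E
```

```text
[[ 0.0948 -0.0207  0.0636]
 [ 0.0948  0.0228  0.0636]] [[ 0.0377 -0.0204 -0.0268]
 [ 0.0377  0.022  -0.0268]]
[[ 0.0366  0.0002 -0.026 ]
 [ 0.0346  0.0002 -0.026 ]
 [ 0.0332  0.0002 -0.0281]] [0.0894 0.0165 0.0672]
```

```bash
python3 -m creep '[[[0.2,0,0],0,0.3],[[0.5,0,0],0,0.3],[[0.8,0.01,0.1],0,0.3],[[1.05,0.01,0.3],0,0.3],[[1.13,0.01,0.6],0,0.3],[[1.13,0.01,0.9],0,0.3],[[1.13,0.01,1.15],0,0.3],[[1.13,0.01,1.3],0,0.3],[[1.13,0.01,1.4],0,0.3],[[1.13,0.01,1.42],0,0.3],[[1.13,0.01,1.42],0,0.3]]';python3 look.py w16; python3 - <<'E'
from meas import *
c=dict(np.load("pics/w16.npz"))
cv2.imwrite("pics/w16c.png",cv2.resize(c["img"][120:280,195:360],None,fx=4,fy=4,interpolation=cv2.INTER_CUBIC)[:,:,::-1])
E
```

```text
time_s: 23.05
ee_pos: [0.6772, -0.021, 0.0287]
eef_rot: [3.141, -0.001, 0.117]
force: [-0.2, 0.6, -1.4]
grip_width: 0.0438
23.05 [ 0.6772 -0.021   0.0287] [ 3.141e+00 -1.000e-03  1.170e-01] [-0.2  0.6 -1.4] 0.0438 [-0.09  0.73  1.25 -0.    1.16  1.37]
```

View pics/w16c.png

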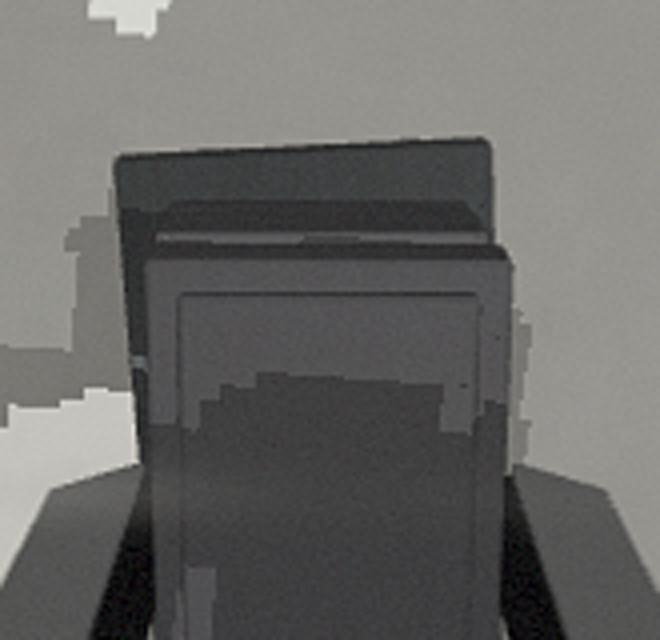

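```bash
python3 - <<'E'
from h import *
c=dict(np.load("pics/w16.npz"));H=c["hand_eye"]
def tp(px,z):
    px=np.array(px,float)/4+[195,120]-.35
    d=rays(c,px)@H[:3,:3].T; return (H[:3,3]+d*((z-H[2,3])/d[:,2])[:,None]).round(4)
print(tp([(155,232),(489,232)],-.0073),tp([(147,260),(512,260)],-.0268))
E
python3 -m creep '[[[0,0,0.04],0,0.3],[[0,0,0.08],0,0.3],[[0,0,0.12],0,0.3],[[0,0,0.14],0,0.3],[[0,0,0.15],0,0.3],[[0,0,0.15],0,0.3]]'
```

```text
[[ 0.0379 -0.0221 -0.0073]
 [ 0.0379  0.0215 -0.0073]] [[ 0.0383 -0.0209 -0.0268]
 [ 0.0384  0.0222 -0.0268]]
time_s: 23.7
ee_pos: [0.6771, -0.0209, 0.0208]
eef_rot: [3.142, 0.0, 0.117]
force: [-0.6, -0.1, 0.6]
grip_width: 0.0437
```

```bash
python3 -m creep '[[[0,0,0.01],0,0.3],[[0,0,0.02],0,0.3],[[0,0,0.02],0,0.3],[[0,0,0.02],0,0.3]]'
```

```text
time_s: 24.1
ee_pos: [0.6772, -0.0209, 0.0204]
eef_rot: [3.141, -0.0, 0.117]
force: [-2.7, 0.7, 6.1]
grip_width: 0.0432
```

Contact is at 0.0204 as predicted, so I'll release and retreat upward.

```bash
python3 -m creep '[[[0,0,-0.01],0,0.3],[[0,0,-0.01],0,0.55],[[0,0,-0.01],0,0.65],[[0,0,-0.01],0,0.75],[[0,0,-0.01],0,0.8],[[0,0,-0.01],0,0.8],[[0,0,-0.01],0,0.8]]'; python3 -m creep '[[[0,0,-0.2],0,0.9],[[0,0,-0.5],0,1],[[0,0,-0.9],0,1],[[0,0,-1.3],0,1],[[-0.2,0,-1.7],0,1],[[-0.6,0,-2],0,1],[[-1.0,0,-2.1],0,1],[[-1.3,0,-2.1],0,1],[[-1.3,0,-2.1],0,1],[[-1.3,0,-2.1],0,1]]';python3 look.py w17; python3 - <<'E'
from meas import *
c=dict(np.load("pics/w17.npz")); E=c["E"]; W=cloud(c,E)[...,2]
u0,u1,v0,v1=225,335,40,215
m=np.zeros(W.shape,np.uint8); m[v0:v1,u0:u1]=((W>.042)&(W<.06))[v0:v1,u0:u1]
m=cv2.morphologyEx(m,cv2.MORPH_CLOSE,np.ones((9,9),np.uint8)); m=cv2.morphologyEx(m,cv2.MORPH_OPEN,np.ones((5,5),np.uint8))
q=max(cv2.findContours(m,cv2.RETR_EXTERNAL,cv2.CHAIN_APPROX_NONE)[0],key=cv2.contourArea)
print(cv2.minAreaRect((plane(c,q.reshape(-1,2),.048,E)[:,:2]*1000).astype(np.float32)),np.median(W[m>0]))
P=cloud(c,E)[m>0]; A=np.c_[P[:,:2],np.ones(len(P))]; print("tilt",np.linalg.lstsq(A,P[:,2],rcond=None)[0][:2])
for t in (90,100): print("short",meas(c,E,357,275,.014,t,55))
E
```

```text
time_s: 24.8
ee_pos: [0.677, -0.0209, 0.0203]
eef_rot: [3.142, 0.0, 0.117]
force: [0.1, -0.9, 0.5]
grip_width: 0.075
time_s: 25.8
ee_pos: [0.6131, -0.0285, 0.1265]
eef_rot: [3.141, -0.002, 0.117]
force: [-0.1, -0.1, 0.1]
grip_width: 0.0938
25.8 [ 0.6131 -0.0285  0.1265] [ 3.141e+00 -2.000e-03  1.170e-01] [-0.1 -0.1  0.1] 0.0938 [-0.11  0.49  1.4   0.    1.25  1.35]
((675.9605102539062, -21.479890823364258), (79.71558380126953, 43.9085578918457), 6.3354811668396) 0.0485350945452972
tilt [0.0241944  0.00297879]
short (544.6, -124.6, 115.3, 73.8, 12.71)
short (544.1, -122.6, 115.3, 78.0, 12.7)
```

View pics/w17.png

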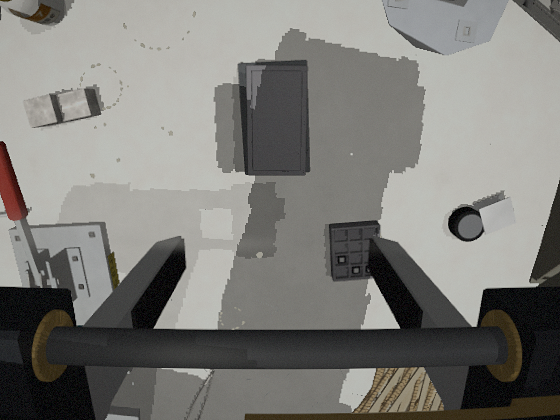

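```bash
python3 -m creep '[[[-0.2,0,-0.2],0,1],[[-0.6,0,-0.4],0,1],[[-1,0,-0.5],0,1],[[-1,0,-0.5],0,1],[[-1,0,-0.5],0,1]]'; python3 look.py w18; python3 - <<'E'
from meas import *
from station import vision
c=dict(np.load("pics/w18.npz")); E=c["E"]; P=cloud(c,E); W=P[...,2]
m=((W>.007)&(W<.03)&(P[...,0]<.63)&(P[...,0]>.5)&(P[...,1]<-.06)&(P[...,1]>-.15)).astype(np.uint8)
m=cv2.morphologyEx(m,cv2.MORPH_CLOSE,np.ones((7,7),np.uint8)); m=cv2.morphologyEx(m,cv2.MORPH_OPEN,np.ones((3,3),np.uint8))
q=max(cv2.findContours(m,cv2.RETR_EXTERNAL,cv2.CHAIN_APPROX_NONE)[0],key=cv2.contourArea)
print("short",cv2.minAreaRect((plane(c,q.reshape(-1,2),.014,E)[:,:2]*1000).astype(np.float32)))
s=vision.camera("scene"); cv2.imwrite("pics/s18.png",s["img"][:,:,::-1])
E
```

```text
time_s: 26.35
ee_pos: [0.5636, -0.0343, 0.1505]
eef_rot: [3.142, -0.001, 0.117]
force: [0.3, 0.0, -0.2]
grip_width: 0.094
26.35 [ 0.5636 -0.0343  0.1505] [ 3.142e+00 -1.000e-03  1.170e-01] [ 0.3  0.  -0.2] 0.094 [-0.13  0.36  1.52  0.    1.26  1.33]
short ((568.6275634765625, -105.03680419921875), (53.508853912353516, 44.33372116088867), 11.555557250976562)
```

View pics/s18.png

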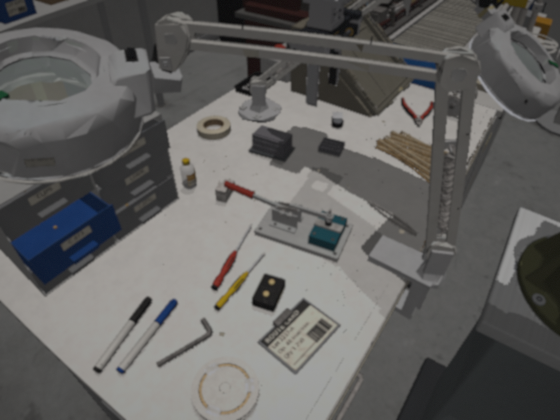

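The scene view shows the three-piece pile squared up on the stand at (272,142). The short tray at (331,146) hasn't moved.

```bash
python3 -c "
from station import ctrl; print(ctrl.hand_in())"
```

```text
the job is handed in; nothing more can be done
None
```

The second full-length tray now sits squarely on the bottom tray and the cover lies on top of it; I handed the job in at about 26 s. It reported no verdict.

**Last checks (wrist camera):**

| Piece | Centre (mm) | Angle | Notes |
|---|---|---|---|
| Bottom tray | (675, −20.5) | 6.7° | before stacking; stand middle about (676, −20) |
| Second tray | (675.6, −20.8) | 6.7° | after release |
| Cover | (676.0, −21.5) | 6.3° | top at 48.5 mm (expected 48) |
| Short tray | (568.6, −105.0) | 11.6° | earlier reading (569.2, −104.5), so not moved |

After the last retreat the gripper was open and clear, with almost no force on the wrist.

**What went wrong or disagreed:**
- **Missed first grasp:** the fingers closed above the tray. Depth images showed the fingertips about 20 mm behind the TCP, not 19 mm ahead as stated. I lowered the grasp by about 40 mm to correct for this.
- **Touched the tweezers:** on the next descent the left finger apparently pressed on the tweezers beside the tray, with about 30 N at the wrist. I backed off and gripped the tray 17 mm forward of its middle.
- **Camera offset:** the top camera put objects about 3 mm nearer in x than the wrist camera. I used the wrist values.
- **Cover tilt:** a rough depth fit over the cover's top gave a slope of 0.024 (limit 0.1).

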